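Leftover fittings back into the assortment case

TASK

Put the four fittings left over on the bench - the hexagon nut, the bolt with a hexagon head, the ball bearing and the cast corner bracket - back into the assortment case, each into the blue box that already holds one of its kind, lying down inside so that the lid could be shut. The plain shaft collar and the short stud with a nut on each end look much the same but have no box there: leave them where they lie.

Things in the scene. Friction and masses are not known exactly. Their poses are not given: they have to be found in the camera images.
- nut_centre (a point): the loose hexagon nut on the bench, bright steel: 36 mm across flats, 42 mm across corners, 20 mm high, 24 mm bore, lying flat, 0.09 to 0.15 kg. Point: its centre, 10 mm above the bench. z up; two of its flats face its own +y and -y, the others 60 degrees on. All that lies scattered on the bench (these fittings, the two look-alikes, a black tape roll 19 mm high and a solder spool 40 mm high) is at least 85 mm apart, centre to centre
- bolt_centre (a point): the loose bolt on the bench, bright steel, lying down: 65 mm long over all, shank 16 mm thick and 55 mm long, hexagon head at one end only, 24 mm across flats and 10 mm thick. Point: half-way along it, on its axis, 10 mm above the bench. x level, from head to tip (the bolt itself dips 4 degrees towards its tip); z up
- bearing_centre (a point): the loose ball bearing on the bench, lying flat: 47 mm outside diameter, 14 mm high, 20 mm bore; steel outer and inner ring with a black seal between them. Point: its centre, 7 mm above the bench. z up
- bracket_centre (a point): the loose cast aluminium corner bracket on the bench: an L of two 5 mm plates, 40 x 40 mm, joined by a triangular rib at each side, 40 mm in all directions, standing on one plate with the other upright. Point: centre of its 40 mm envelope, 20 mm above the bench. z up, x towards the upright plate; the ribs' outer faces are flat, face +y and -y and are 40 mm apart, to be gripped there
- nut_box: one of the four like blue lift-out boxes that fill the grey assortment case two by two: 108 mm square outside, 102 mm inside, 50 mm high, walls and floor 3 mm thick, open at the top; this one already holds a hexagon nut. It sits 4 mm above the bench in the case and does not move. Origin: centre of its underside; z up, x and y along its sides. That nut lies 27 mm from the middle towards the box's +x side and reaches to x = +5 mm.
- bolt_box: one of the four like blue lift-out boxes that fill the grey assortment case two by two: 108 mm square outside, 102 mm inside, 50 mm high, walls and floor 3 mm thick, open at the top; this one already holds a bolt with a hexagon head. It sits 4 mm above the bench in the case and does not move. Origin: centre of its underside; z up, x and y along its sides. That bolt lies along the box's y, 34 mm from the middle towards the +x side; its head reaches to x = +20 mm.
- bearing_box: one of the four like blue lift-out boxes that fill the grey assortment case two by two: 108 mm square outside, 102 mm inside, 50 mm high, walls and floor 3 mm thick, open at the top; this one already holds a ball bearing. It sits 4 mm above the bench in the case and does not move. Origin: centre of its underside; z up, x and y along its sides. That bearing lies 25 mm from the middle towards the box's +x side and reaches to x = +1 mm.
- bracket_box: one of the four like blue lift-out boxes that fill the grey assortment case two by two: 108 mm square outside, 102 mm inside, 50 mm high, walls and floor 3 mm thick, open at the top; this one already holds a cast corner bracket. It sits 4 mm above the bench in the case and does not move. Origin: centre of its underside; z up, x and y along its sides. That bracket stands 28 mm from the middle towards the box's +x side, its upright plate there, and reaches to x = +7 mm.
- collar_centre (a point): the look-alike of the bearing, to be left alone: a plain steel shaft collar, one smooth ring 45 mm outside diameter, 30 mm bore, 15 mm high, no black seal. Point: its centre; z up
- stud_centre (a point): the look-alike of the bolt, to be left alone: a threaded stud 16 mm thick and 65 mm long, lying down, with a hexagon nut (24 mm across flats) near each end. Point: half-way along it, 12 mm above the bench; x along the stud
Things that resemble listed ones, but are neither listed nor needed, are in the scene too. What is shaped like the part that bears bracket_centre but orange is not meant.

How it is judged:
At the end, for the whole second after the job is handed in: Nut, bolt, bearing and bracket rest in the box of their kind: centre within 50 mm of its middle along both sides and under 36 mm above its underside, the bolt within 25 degrees of level, all at rest; collar and stud within 30 mm of where they lay (x of nut_centre in the frame of nut_box between -0.05 and 0.05 m and y of nut_centre in the frame of nut_box between -0.05 and 0.05 m and z of nut_centre in the frame of nut_box between 0.003 and 0.036 m and linear speed of each of nut, bolt, bearing, bracket below 0.02 m/s and x of bolt_centre in the frame of bolt_box between -0.05 and 0.05 m and y of bolt_centre in the frame of bolt_box between -0.05 and 0.05 m and z of bolt_centre in the frame of bolt_box between 0.003 and 0.036 m and x of bearing_centre in the frame of bearing_box between -0.05 and 0.05 m and y of bearing_centre in the frame of bearing_box between -0.05 and 0.05 m and z of bearing_centre in the frame of bearing_box between 0.003 and 0.036 m and x of bracket_centre in the frame of bracket_box between -0.05 and 0.05 m and y of bracket_centre in the frame of bracket_box between -0.05 and 0.05 m and z of bracket_centre in the frame of bracket_box between 0.003 and 0.036 m and angle between bolt_centre's own x axis and vertical between 1.13 and 2.01 rad and distance of each of collar_centre, stud_centre from where it was at the start of the episode below 0.03 m); the robot touches nothing.
It fails at once if the shaft collar or the stud was moved by more than 30 mm (distance of any of collar_centre, stud_centre from where it was at the start of the episode above 0.03 m).
It also fails if it takes over 110 s, if anything falls off the work surface, if the arm or the gripper's body presses on something with over 40 N, if the wrist force passes 120 N, or if a joint passes its speed limit or range.

ROBOT

A 7-joint arm with a two-finger parallel gripper is mounted at the origin on the work surface. World frame = base frame: x ahead of the robot, y to its left, z up, the work surface at z = 0. Lengths are in m, angles in rad, forces in N, time in s.
With the tool pointing down it reaches from about 0.425 to 0.925 m from the base axis. Payload 6.8 kg.
Tool frame: the origin (TCP) lies midway between the tips of the shut fingers; the grasp point (between the pads) lies 19 mm behind it; z points along the fingers, y is the direction in which the jaws open and shut (so a half turn about z gives the same grasp; the last joint's range is limited). The gripper opens to 85 mm and grips with 20 to 120 N. Pads are 22 mm wide; open, the fingers measure 114 mm over their backs; the gripper's body (76 mm by 85 mm) begins 54 mm behind the grasp point. The pads swing forward as they close: fully open they stand 13 mm farther back than shut.
Start: joints at [1.211, 0.477, 0.022, 1.555, -0.011, 1.109, -0.083], TCP at [0.168, -0.654, 0.231] pointing down, gripper open.
Joint ranges: [-2.96, 2.96], [-0.34, 2.1], [-1.41, 1.46], [0.24, 2.44], [-1.37, 4.51], [0.17, 1.92], [-2.96, 2.96]. Speed limits (rad/s): [2.39, 2.39, 3.14, 3.14, 3.14, 3.14, 3.14].

INTERFACE

Orientations are given as a unit quaternion [w, x, y, z].
In Python, from station import * gives the robot as it stands. The module is installed in compiled form; this text tells all that it offers.
- The arm moves only by the tool jog_arm, never from a script. Its arguments are lists of equal length, an entry for each row: "dp": the shift along the tool's x, y, z in units of 25 mm (1.0 is 25 mm), a list of three; "angular": the turn, a rotation vector about the tool's x, y, z in units of 5 degrees (1.0 is 5 degrees), a list of three; "claw": the finger opening in mm, from 0 to 85.4. A call has exactly 5 rows; each row is the pose to reach, as a shift and turn from the pose commanded when the call began, along the tool's axes at that moment; what a row does not reach only later rows make up. A row lasts 1/10 s, in which the tool goes at most 50 mm and 8.59 degrees, less where a joint would pass 70% of its speed; a pose out of reach is approached as far as the arm can. A call with a gripper value outside its range is refused whole. The fingers move at their own pace and stop on an object; "grip_force" is the grip in N (left out, the last holds). Time passes only in rows, so rows that repeat a pose let the fingers close, or fill a call up. It gives the time, the measured TCP pose, the force and the opening at its end, in the units of the state.
- get_obs(): the state, without advancing time (a new reading comes with each control period).
- read_camera(name): name is "side" or "top" or "wrist"; returns a dict with "pixels" (384x512x3 uint8, blue, green, red), "camera_matrix" (3x3 intrinsics, pixels), "rvec" (rotation vector, rad) and "tvec" (3), from world to camera coordinates, as OpenCV has them. Camera axes: x right, y down, z forward; pixel columns grow to the right and rows downward; lengths in m; the calibration is good to about 2 mm. A picture is of the moment at which its call begins. There is no depth.
- hand_in(): hands the job in, once; it reports no verdict.
The state is a dict: "t": time; "q": joint angles; "joint_vel": joint speeds; "joint_torque": joint torques, N m; "eef_pos": TCP position; "tool_rot": TCP orientation; "contact_force": force on the tool from outside, world axes, zero at the start; "torque": the same for the moment, N m; "gripper_width": opening from 0.0 (shut) to 1.0 (fully open).
Only numpy, scipy, OpenCV 4.12 (cv2) and the standard library are available. Lean on these libraries where they do the work, as an engineer would, in place of code of your own. Each camera call takes 0.05 s, during which the arm holds its last target.

## Working session

There is one attempt and no reset: what is moved stays moved. The work goes in short steps, Python scripts to look and compute and a tool call to move; the robot and the scene stay as the last step left them, time stands still between calls to the robot, and variables do not carry over. Pictures are saved under pics/ and viewed, and the job is handed in when it is done.

Besides the shell and the picture viewer there is one more tool, called after "Request:" by a JSON object that holds its "name" and its "arguments". jog_arm: Moves the arm, as the interface text tells. Its arguments: {"type":"object","properties":{"dp":{"type":"array","items":{"type":"array","items":{"type":"number"}}},"angular":{"type":"array","items":{"type":"array","items":{"type":"number"}}},"claw":{"type":"array","items":{"type":"number"}},"grip_force":{"type":"number"}},"required":["dp","angular","claw"]}

```bash
mkdir -p pics
python3 - <<'E'
from station import *
import cv2
print(get_obs())
for n in ["side","top","wrist"]:
    c=read_camera(n); cv2.imwrite(f"pics/{n}0.png",c["pixels"]); print(n,c["camera_matrix"],c["rvec"],c["tvec"])
E
```

```text
{'t': 0.0, 'q': array([ 1.21087514,  0.47783775,  0.02234232,  1.55646005, -0.01150181,
        1.10932982, -0.08311087]), 'joint_vel': array([ 0.00103122, -0.00040218, -0.00195086, -0.001345  ,  0.00139112,
       -0.00021152,  0.00135328]), 'joint_torque': array([ 5.57537132e-04, -5.96438920e+01,  1.60790998e+00, -2.81190044e+01,
        1.24860794e-02,  9.21176921e-03, -4.13003050e-06]), 'eef_pos': array([ 0.16801962, -0.65312491,  0.23029692]), 'tool_rot': array([-9.34161443e-04,  9.92082804e-01,  1.25581851e-01, -1.90374107e-04]), 'contact_force': array([-0.09918738, -0.7264026 , -0.25180021]), 'torque': array([-0.01966773, -0.02357042, -0.03169641]), 'gripper_width': 1.0011969851206233}
side [[379.55827219   0.         262.69234338]
 [  0.         379.55827219 192.02294405]
 [  0.           0.           1.        ]] [ 2.30486675 -0.44400502  0.18166578] [-0.45912072  0.18220845  0.98407379]
top [[432.76725237   0.         256.19999859]
 [  0.         432.76725237 192.18662742]
 [  0.           0.           1.        ]] [ 2.14604215 -2.1100479   0.22096997] [-0.02922263  0.51027409  1.20624098]
wrist [[272.10969447   0.         254.21882146]
 [  0.         272.10969447 191.40105499]
 [  0.           0.           1.        ]] [-2.27540982  1.76126177  0.28489605] [-0.67505555 -0.04232343  0.38065618]
```

View pics/top0.png

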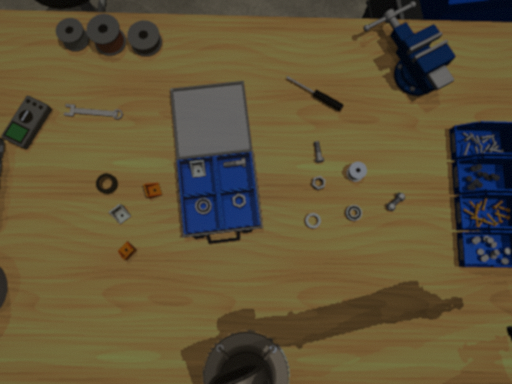

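View pics/side0.png

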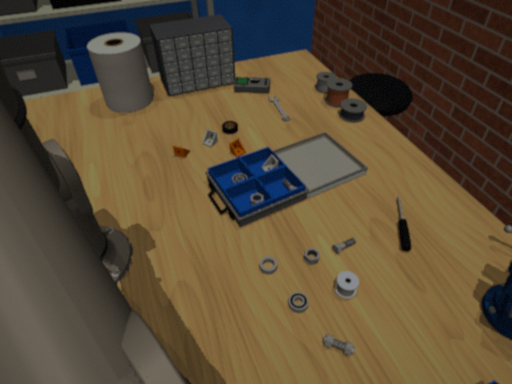

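View pics/wrist0.png

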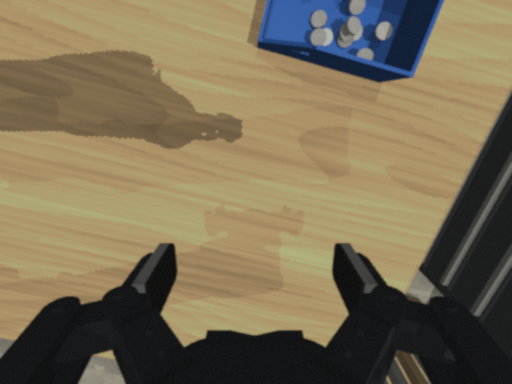

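```bash
cat > h.py <<'E'
from station import *
import cv2, numpy as np
def ray(c,uv,z):
    R,_=cv2.Rodrigues(np.array(c["rvec"],float)); t=np.array(c["tvec"],float).ravel()
    K=c["camera_matrix"]; o=-R.T@t
    d=R.T@np.linalg.inv(K)@np.array([uv[0],uv[1],1.0]); 
    return o+d*(z-o[2])/d[2]
def crop(c,x0,y0,x1,y1,s,name,gain=1.6):
    im=c["pixels"][y0:y1,x0:x1]; im=cv2.resize(im,None,fx=s,fy=s,interpolation=cv2.INTER_CUBIC)
    im=cv2.convertScaleAbs(im,alpha=gain)
    for u in range((x0+9)//10*10,x1,10):
        cv2.putText(im,str(u),((u-x0)*s,8),0,.3,(0,255,255)); cv2.line(im,((u-x0)*s,9),((u-x0)*s,13),(0,255,255))
    for v in range((y0+19)//10*10,y1,10):
        cv2.putText(im,str(v),(0,(v-y0)*s+3),0,.3,(0,255,255))
    cv2.imwrite("pics/"+name,im)
E
python3 - <<'E'
from h import *
c=read_camera("top")
crop(c,290,130,415,235,6,"t1.png")
crop(c,85,140,265,260,4,"t2.png")
E
```

```text
(no output)
```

View pics/t1.png

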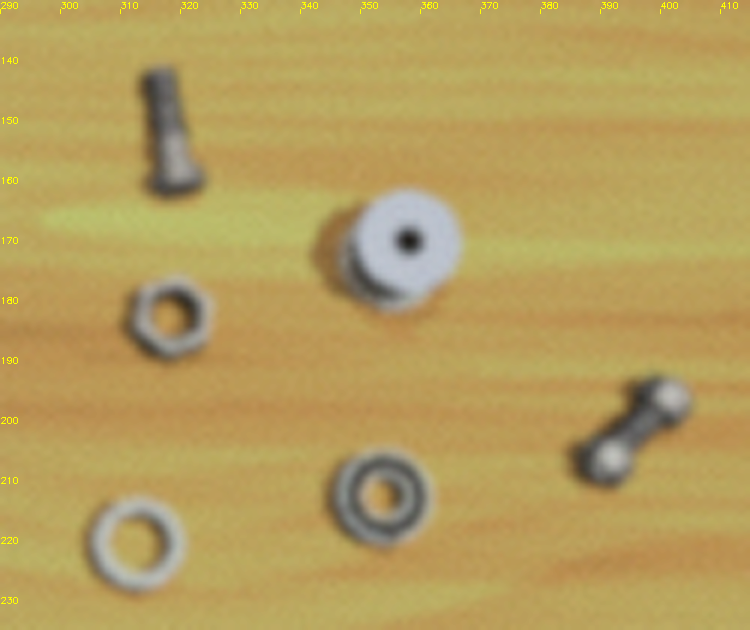

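View pics/t2.png

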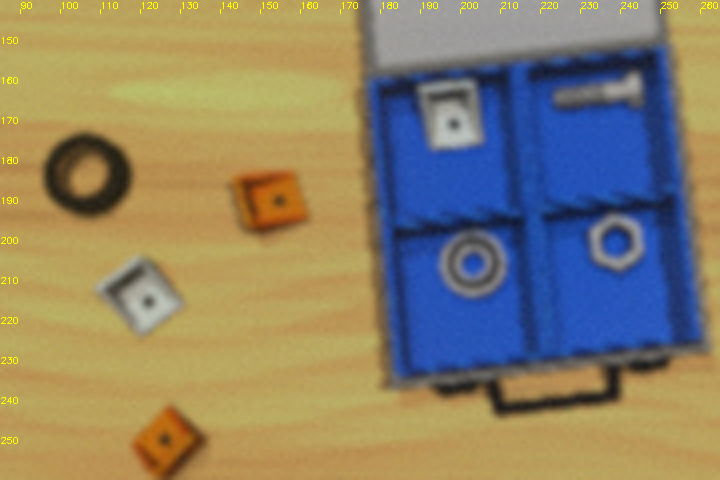

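Run:
```python
from h import *
c=read_camera("top")
for n,uv,z in [("nut",(317,182.5),.018),("boltheadend",(318,161),.01),("bolttip",(315.2,141),.008),("bearing",(352.2,212.5),.013),("collar",(311.5,220.3),.013),("stud",(394.5,201.5),.012),("bracket hole floorplate",(119.5,214.8),.005),("spool",(357,170),.04)]:
    p=ray(c,uv,z); print(n,p.round(4), np.hypot(p[0],p[1]).round(3))
hsv=cv2.cvtColor(c["pixels"],cv2.COLOR_BGR2HSV)
m=cv2.inRange(hsv,(105,120,40),(130,255,255)); m[:,:165]=0;m[:,280:]=0;m[:140]=0;m[250:]=0
k=cv2.findContours(cv2.morphologyEx(m,cv2.MORPH_CLOSE,np.ones((9,9))),0,2)[0]; k=max(k,key=cv2.contourArea)
r=cv2.minAreaRect(k); print(r); b=cv2.boxPoints(r); print(b); P=np.array([ray(c,u,.054)[:2] for u in b]); print(P,np.linalg.norm(np.diff(P,axis=0),axis=1),P.mean(0))
c=read_camera("side"); crop(c,230,210,400,370,4,"s1.png"); crop(c,160,110,330,230,4,"s2.png")
```

```text
nut [ 0.5497 -0.2027  0.018 ] 0.586
boltheadend [ 0.6184 -0.2077  0.01  ] 0.652
bolttip [ 0.6824 -0.2002  0.008 ] 0.711
bearing [ 0.4615 -0.3072  0.013 ] 0.554
collar [ 0.4361 -0.1858  0.013 ] 0.474
stud [ 0.4972 -0.4354  0.012 ] 0.661
bracket hole floorplate [0.4436 0.3821 0.005 ] 0.585
spool [ 0.585  -0.3185  0.04  ] 0.666
((217.4609832763672, 192.35670471191406), (74.4752197265625, 76.30435180664062), 83.51692199707031)
[[175.3483  159.66498]
 [251.1647  151.04947]
 [259.57367 225.04843]
 [183.75726 233.66394]]
[[ 0.60214531  0.21722252]
 [ 0.63277296 -0.00381958]
 [ 0.41462095 -0.03158001]
 [ 0.3864584   0.18256845]] [0.22315389 0.21991121 0.21599234] [0.50899941 0.09109784]
```

View pics/s1.png

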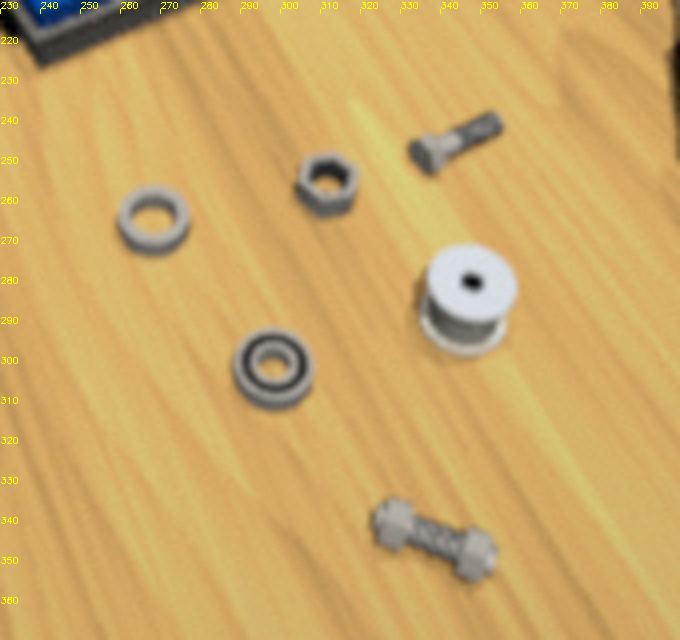

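View pics/s2.png

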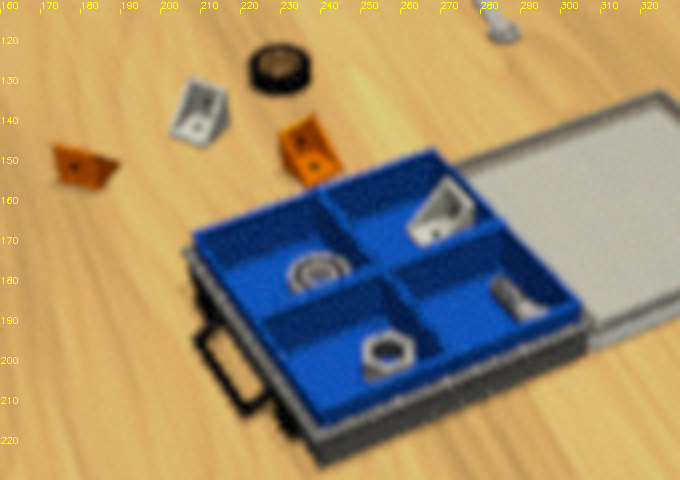

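```bash
cat >> h.py <<'E'
from scipy.spatial.transform import Rotation as Ro
def toolR(o):
    q=o["tool_rot"]; return Ro.from_quat([q[1],q[2],q[3],q[0]])
def plan(p,yaw_deg,o=None):
    """dp/angular (units) to TCP p, pointing down, tool x at yaw in world"""
    o=o or get_obs(); R=toolR(o)
    y=np.radians(yaw_deg); T=Ro.from_matrix(np.array([[np.cos(y),np.sin(y),0],[np.sin(y),-np.cos(y),0],[0,0,-1]]))
    dp=R.inv().apply(np.array(p)-o["eef_pos"])/.025; w=np.degrees((R.inv()*T).as_rotvec())/5
    X=R.as_matrix()[:,0]
    print("t",round(o["t"],2),"pos",o["eef_pos"].round(4),"yaw",np.degrees(np.arctan2(X[1],X[0])).round(1),"F",o["contact_force"].round(1),"w",round(o["gripper_width"]*85.4,1))
    print("dp",dp.round(2),"ang",w.round(2))
E
python3 - <<'E'
from h import *
c=read_camera("wrist"); o=get_obs(); R=toolR(o)
Rc=cv2.Rodrigues(c["rvec"])[0]; pos=-Rc.T@c["tvec"]
print("cam in tool",R.inv().apply(pos-o["eef_pos"]).round(4)); print("cam axes in tool (cols x,y,z)\n",(R.as_matrix().T@Rc.T).round(3))
plan((.46,-.26,.25),14.4)
E
```

```text
cam in tool [ 0.0798  0.0009 -0.143 ]
cam axes in tool (cols x,y,z)
 [[ 0.001 -0.95  -0.313]
 [ 1.     0.001 -0.   ]
 [ 0.    -0.313  0.95 ]]
t 0.35 pos [ 0.1681 -0.6536  0.2311] yaw 14.4 F [-0.  -0.7 -0.9] w 85.3
dp [ 15.23 -12.34  -0.75] ang [-0.    0.    0.01]
```

Request:
{"name": "jog_arm", "arguments": {"dp": [[15.2,-12.3,-0.7],[15.2,-12.3,-0.7],[15.2,-12.3,-0.7],[15.2,-12.3,-0.7],[15.2,-12.3,-0.7]], "angular": [[0,0,0],[0,0,0],[0,0,0],[0,0,0],[0,0,0]], "claw": [85,85,85,85,85]}}

```text
t: 0.85
eef_pos: [0.318, -0.4514, 0.2405]
tool_rot: [0.0, 0.992, 0.125, 0.0]
contact_force: [2.1, -0.4, 0.4]
gripper_width: 0.997
```

Run:
```python
from h import *
plan((.46,-.26,.25),14.4); print(get_obs()["q"].round(2))
```

```text
t 0.85 pos [ 0.318  -0.4514  0.2405] yaw 14.4 F [ 2.1 -0.4  0.4] w 85.1
dp [ 7.41 -6.   -0.38] ang [ 0.01 -0.    0.  ]
[ 0.9   0.27 -0.07  1.84  0.02  1.03 -0.5 ]
```

Request:
{"name": "jog_arm", "arguments": {"dp": [[7.4,-6.0,-0.4],[7.4,-6.0,-0.4],[7.4,-6.0,-0.4],[7.4,-6.0,-0.4],[7.4,-6.0,-0.4]], "angular": [[0,0,0],[0,0,0],[0,0,0],[0,0,0],[0,0,0]], "claw": [85,85,85,85,85]}}

```text
t: 1.35
eef_pos: [0.4607, -0.2588, 0.2508]
tool_rot: [0.0, 0.992, 0.127, 0.001]
contact_force: [0.4, -0.3, 0.3]
gripper_width: 0.996
```

Run:
```python
from h import *
plan((.46,-.26,.25),14.4)
c=read_camera("wrist"); crop(c,0,0,512,384,1,"w1.png")
np.save("w1.npy",c,allow_pickle=True)
```

```text
t 1.35 pos [ 0.4607 -0.2588  0.2508] yaw 14.6 F [ 0.4 -0.3  0.3] w 85.1
dp [-0.04  0.04  0.03] ang [ 0.   -0.01  0.03]
```

View pics/w1.png

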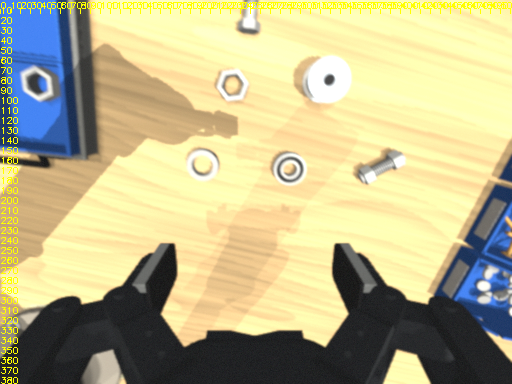

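Run:
```python
from h import *
c=np.load("w1.npy",allow_pickle=True).item()
crop(c,180,60,320,190,5,"w1z.png",1.2)
for n,uv,z in [("nut",(232,85),.02),("bearing",(290,168),.014)]: print(n,ray(c,uv,z))
```

```text
nut [ 0.5509774 -0.2067351  0.02     ]
bearing [ 0.46437066 -0.311657    0.014     ]
```

View pics/w1z.png

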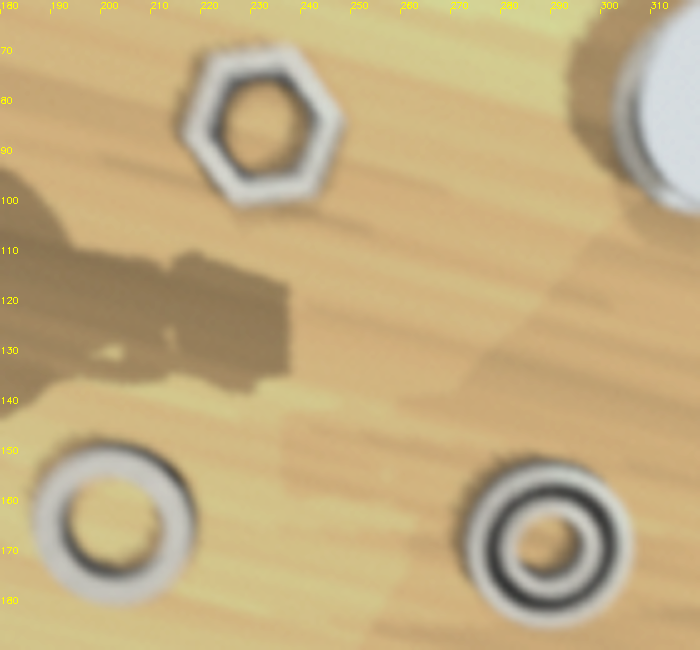

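Run:
```python
from h import *
c=np.load("w1.npy",allow_pickle=True).item()
k=np.array([(216.6,85.6),(222.6,70),(239,69.4),(248.6,84.4),(243.6,98.6),(227.4,101)])
P=np.array([ray(c,u,.02)[:2] for u in k]); print(P,P.mean(0)); d=P-P.mean(0); a=np.degrees(np.arctan2(d[:,1],d[:,0])); print(a, np.mod(a,60),np.linalg.norm(d,axis=1))
plan((.463,-.309,.12),8)
```

```text
[[ 0.54528457 -0.18778554]
 [ 0.56517341 -0.19123196]
 [ 0.57107898 -0.21108863]
 [ 0.55705147 -0.22714757]
 [ 0.53871929 -0.22510012]
 [ 0.53050259 -0.2053716 ]] [ 0.55130172 -0.20795424]
[ 106.6119998    50.32314261   -9.00561393  -73.32334054 -126.27290001
  172.92178546] [46.6119998  50.32314261 50.99438607 46.67665946 53.72709999 52.92178546] [0.02104715 0.02172691 0.0200241  0.02003606 0.02126732 0.02095886]
t 1.4 pos [ 0.4648 -0.2529  0.2512] yaw 15.0 F [3.9 4.2 0.9] w 84.8
dp [-0.68  2.16  5.24] ang [-0.02 -0.05  1.4 ]
```

Request:
{"name": "jog_arm", "arguments": {"dp": [[-0.7,2.2,5.2],[-0.7,2.2,5.2],[-0.7,2.2,5.2],[-0.7,2.2,5.2],[-0.7,2.2,5.2]], "angular": [[0,0,1.4],[0,0,1.4],[0,0,1.4],[0,0,1.4],[0,0,1.4]], "claw": [65,65,65,65,65]}}

```text
t: 1.9
eef_pos: [0.4555, -0.3193, 0.1203]
tool_rot: [-0.001, 0.998, 0.064, -0.0]
contact_force: [0.4, 0.1, -0.2]
gripper_width: 0.764
```

Run:
```python
from h import *
plan((.463,-.309,.12),8)
c=read_camera("wrist"); crop(c,100,0,420,300,2,"w2.png",1.0)
np.save("w2.npy",c,allow_pickle=True)
plan((.463,-.309,.12),8)
```

```text
t 1.9 pos [ 0.4555 -0.3193  0.1203] yaw 7.4 F [ 0.4  0.1 -0.2] w 65.3
dp [ 0.35 -0.37  0.01] ang [-0.01  0.01 -0.12]
t 1.95 pos [ 0.4567 -0.3192  0.1216] yaw 7.4 F [-0.9 -0.7  0.6] w 64.9
dp [ 0.3  -0.37  0.06] ang [ 0.01 -0.02 -0.11]
```

View pics/w2.png

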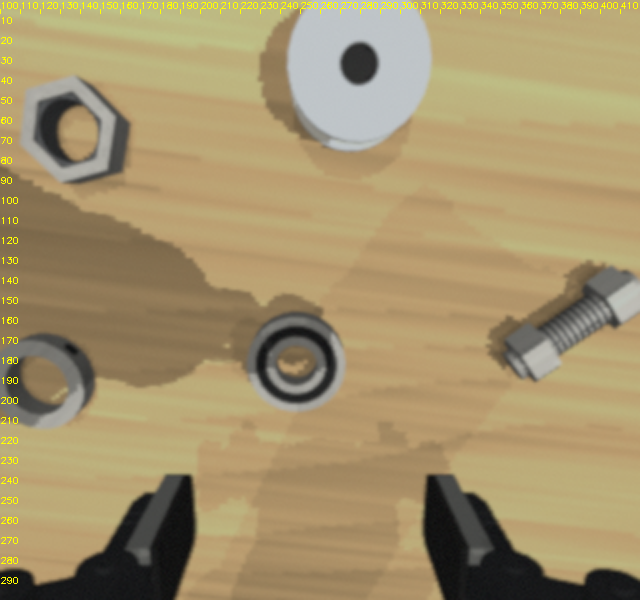

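Run:
```python
from h import *
c=np.load("w2.npy",allow_pickle=True).item()
g=cv2.cvtColor(c["pixels"],cv2.COLOR_BGR2GRAY)
for uv in [(248,181),(248,180.5)]: print(ray(c,uv,.014))
k=np.array([(113,46),(134,40),(156,62.5)]) 
print(ray(c,(138,64),.02))
p=ray(c,(248,181),.014)
plan((p[0],p[1],.05),8)
```

```text
[ 0.46287742 -0.31329853  0.014     ]
[ 0.46336885 -0.31323779  0.014     ]
[ 0.55146133 -0.21205767  0.02      ]
t 1.95 pos [ 0.4567 -0.3192  0.1216] yaw 7.4 F [-0.9 -0.7  0.6] w 64.9
dp [ 0.27 -0.2   2.86] ang [ 0.01 -0.02 -0.11]
```

Request:
{"name": "jog_arm", "arguments": {"dp": [[0.25,-0.3,1.5],[0.25,-0.3,2.8],[0.25,-0.3,2.8],[0.25,-0.3,2.8],[0.25,-0.3,2.8]], "angular": [[0,0,-0.1],[0,0,-0.1],[0,0,-0.1],[0,0,-0.1],[0,0,-0.1]], "claw": [65,65,65,65,65]}}

```text
t: 2.45
eef_pos: [0.4627, -0.312, 0.053]
tool_rot: [0.001, 0.998, 0.069, 0.002]
contact_force: [0.5, 0.2, -0.0]
gripper_width: 0.763
```

Run:
```python
from h import *
c=read_camera("wrist"); crop(c,100,100,420,300,2,"w3.png",1.0)
print(ray(c,(250,200),.014))
plan((.463,-.3115,.002),8)
```

```text
[ 0.475895   -0.30827657  0.014     ]
t 2.5 pos [ 0.4625 -0.312   0.0528] yaw 7.9 F [-0.3  0.4 -0.3] w 65.0
dp [ 0.01 -0.02  2.03] ang [ 0.03 -0.04 -0.02]
```

View pics/w3.png

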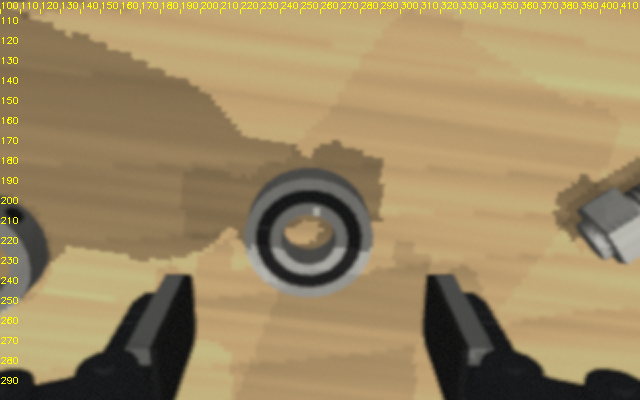

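Run:
```python
from h import *
c=read_camera("wrist")
print(ray(c,(254,217),.014)); plan((.463,-.3115,.002),8)
```

```text
[ 0.46319262 -0.31297901  0.014     ]
t 2.55 pos [ 0.4622 -0.312   0.0525] yaw 7.9 F [-0.2  0.5  0.4] w 64.7
dp [ 0.03 -0.02  2.02] ang [ 0.03 -0.03 -0.02]
```

Request:
{"name": "jog_arm", "arguments": {"dp": [[0.03,0,1.0],[0.03,0,1.6],[0.03,0,2.0],[0.03,0,2.05],[0.03,0,2.05]], "angular": [[0,0,0],[0,0,0],[0,0,0],[0,0,0],[0,0,0]], "claw": [65,65,65,65,40], "grip_force": 50}}

```text
t: 3.05
eef_pos: [0.4617, -0.3111, -0.001]
tool_rot: [-0.0, 0.998, 0.069, -0.0]
contact_force: [0.1, -1.0, 0.7]
gripper_width: 0.611
```

Request:
{"name": "jog_arm", "arguments": {"dp": [[0,0,0],[0,0,0],[0,0,0],[0,0,0],[0,0,0]], "angular": [[0,0,0],[0,0,0],[0,0,0],[0,0,0],[0,0,0]], "claw": [30,30,30,30,30], "grip_force": 50}}

```text
t: 3.55
eef_pos: [0.4622, -0.3113, -0.0003]
tool_rot: [0.0, 0.998, 0.069, 0.0]
contact_force: [-1.6, 0.5, 6.7]
gripper_width: 0.521
```

Request:
{"name": "jog_arm", "arguments": {"dp": [[0,0,-0.5],[0,0,-1.5],[0,0,-2.5],[0,0,-4],[0,0,-4.5]], "angular": [[0,0,0],[0,0,0],[0,0,0],[0,0,0],[0,0,0]], "claw": [30,30,30,30,30], "grip_force": 50}}

```text
t: 4.05
eef_pos: [0.4632, -0.312, 0.1154]
tool_rot: [0.001, 0.998, 0.069, 0.002]
contact_force: [0.9, -1.0, -1.1]
gripper_width: 0.524
```

Run:
```python
from h import *
c=read_camera("wrist"); crop(c,100,100,420,300,2,"w4.png",1.0)
plan((.423,.134,.15),8)
```

```text
t 4.1 pos [ 0.4636 -0.3122  0.1159] yaw 7.9 F [0.6 0.2 0.6] w 44.8
dp [  0.85 -17.9   -1.43] ang [ 0.05 -0.06 -0.02]
```

View pics/w4.png

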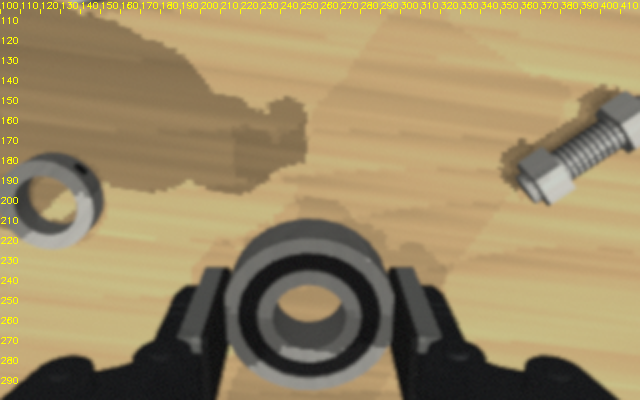

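Request:
{"name": "jog_arm", "arguments": {"dp": [[0.8,-17,-1.4],[0.8,-17,-1.4],[0.8,-17,-1.4],[0.8,-17,-1.4],[0.8,-17,-1.4]], "angular": [[0,0,0],[0,0,0],[0,0,0],[0,0,0],[0,0,0]], "claw": [30,30,30,30,30]}}

```text
t: 4.6
eef_pos: [0.4377, -0.0611, 0.1315]
tool_rot: [-0.0, 0.998, 0.069, -0.001]
contact_force: [0.7, 0.7, -1.0]
gripper_width: 0.526
```

Run:
```python
from h import *
plan((.423,.100,.18),8)
```

```text
t 4.6 pos [ 0.4377 -0.0611  0.1315] yaw 7.9 F [ 0.7  0.7 -1. ] w 44.9
dp [ 0.3  -6.47 -1.94] ang [-0.    0.01 -0.02]
```

Request:
{"name": "jog_arm", "arguments": {"dp": [[0.3,-6.4,-1.9],[0.3,-6.4,-1.9],[0.3,-6.4,-1.9],[0.3,-6.4,-1.9],[0.3,-6.4,-1.9]], "angular": [[0,0,0],[0,0,0],[0,0,0],[0,0,0],[0,0,0]], "claw": [30,30,30,30,30]}}

```text
t: 5.1
eef_pos: [0.4239, 0.0997, 0.1798]
tool_rot: [-0.001, 0.997, 0.072, 0.0]
contact_force: [-0.1, -0.3, -1.4]
gripper_width: 0.524
```

Run:
```python
from h import *
plan((.423,.134,.1),8)
c=read_camera("wrist"); crop(c,0,0,512,384,1,"w5.png",1.0)
np.save("w5.npy",c,allow_pickle=True)
plan((.423,.134,.1),8)
```

```text
t 5.1 pos [0.4239 0.0997 0.1798] yaw 8.3 F [-0.1 -0.3 -1.4] w 44.8
dp [ 0.16 -1.36  3.19] ang [-0.01 -0.01  0.05]
t 5.15 pos [0.4237 0.0974 0.1791] yaw 8.1 F [ 0.2 -0.6 -1.2] w 44.9
dp [ 0.18 -1.45  3.16] ang [0.   0.01 0.02]
```

View pics/w5.png

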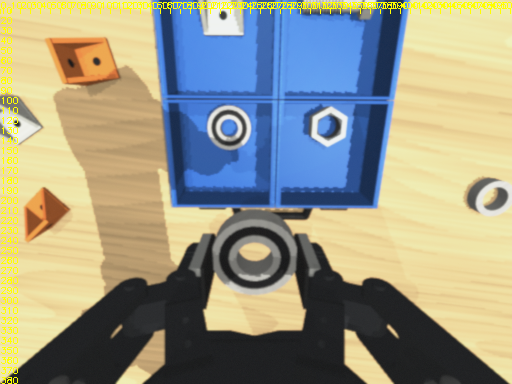

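Run:
```python
from h import *
c=np.load("w5.npy",allow_pickle=True).item()
P={n:ray(c,uv,.054)[:2] for n,uv in dict(center=(275.5,99),near=(273,207),ll=(171.5,206.5),lr=(379.5,207.5),lm=(164,98.5),rm=(391,97.5)).items()}
for k,v in P.items(): print(k,v.round(4))
for a,b in [("near","center"),("lr","ll"),("rm","lm"),("ll","lm"),("lr","rm")]:
    d=P[b]-P[a]; print(a,b,np.linalg.norm(d).round(4),np.degrees(np.arctan2(d[1],d[0])).round(2))
for n,uv,z in [("bearing in",(228.5,127),.021),("nut in",(328.5,125.5),.027)]: print(n,ray(c,uv,z))
crop(c,150,80,400,215,3,"w5z.png",1.0)
```

```text
center [0.5085 0.0911]
near [0.4012 0.0753]
ll [0.3862 0.1819]
lr [ 0.4171 -0.0364]
lm [0.4938 0.1944]
rm [ 0.5254 -0.0154]
near center 0.1084 8.33
lr ll 0.2205 98.07
rm lm 0.2121 98.57
ll lm 0.1084 6.61
lr rm 0.1104 10.98
bearing in [0.47347459 0.13426393 0.021     ]
nut in [0.49097897 0.02907506 0.027     ]
```

View pics/w5z.png

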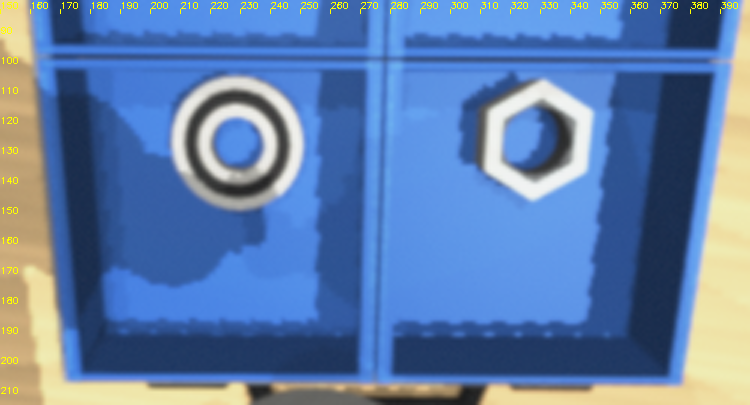

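Run:
```python
from h import *
plan((.4215,.1362,.08),8.1)
```

```text
t 5.15 pos [0.4237 0.0974 0.1791] yaw 8.1 F [ 0.2 -0.6 -1.2] w 44.9
dp [ 0.13 -1.55  3.96] ang [ 0.    0.01 -0.  ]
```

Request:
{"name": "jog_arm", "arguments": {"dp": [[0.13,-1.55,1.5],[0.13,-1.55,3],[0.13,-1.55,4],[0.13,-1.55,4],[0.13,-1.55,4]], "angular": [[0,0,0],[0,0,0],[0,0,0],[0,0,0],[0,0,0]], "claw": [30,30,30,30,30]}}

```text
t: 5.65
eef_pos: [0.4219, 0.134, 0.0792]
tool_rot: [0.0, 0.998, 0.068, -0.001]
contact_force: [0.4, -0.4, -1.1]
gripper_width: 0.528
```

Run:
```python
from h import *
c=read_camera("wrist"); crop(c,100,60,480,384,2,"w6.png",1.0)
plan((.4215,.1362,.014),8.1)
```

```text
t 5.7 pos [0.4228 0.1345 0.08  ] yaw 7.8 F [-0.2  0.1 -1.2] w 44.8
dp [-0.04 -0.07  2.64] ang [ 0.   -0.   -0.06]
```

View pics/w6.png

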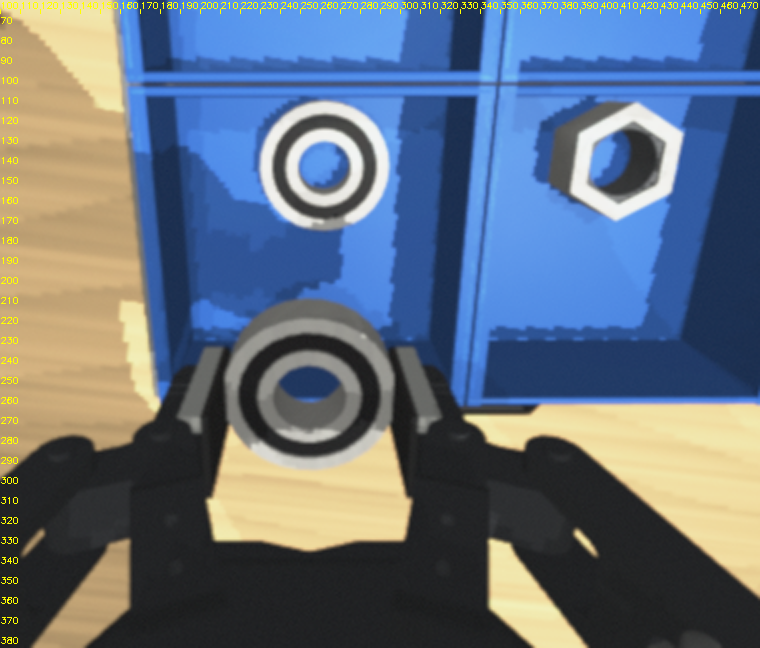

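Request:
{"name": "jog_arm", "arguments": {"dp": [[-0.04,-0.07,0.7],[-0.04,-0.07,1.2],[-0.04,-0.07,1.6],[-0.04,-0.07,2.0],[-0.04,-0.07,2.0]], "angular": [[0,0,0],[0,0,0],[0,0,0],[0,0,0],[0,0,0]], "claw": [30,30,30,30,30]}}

```text
t: 6.2
eef_pos: [0.4204, 0.1366, 0.0286]
tool_rot: [0.0, 0.998, 0.069, -0.001]
contact_force: [-0.1, -0.5, -2.0]
gripper_width: 0.529
```

Run:
```python
from h import *
c=read_camera("side"); crop(c,150,110,330,240,4,"s3.png",1.6)
c=read_camera("wrist"); crop(c,100,60,480,384,2,"w7.png",1.0)
plan((.4215,.1362,.014),8.1)
```

```text
t 6.3 pos [0.421  0.137  0.0295] yaw 7.9 F [ 0.   0.  -0.5] w 44.9
dp [0.02 0.03 0.62] ang [ 0.    0.   -0.03]
```

View pics/s3.png

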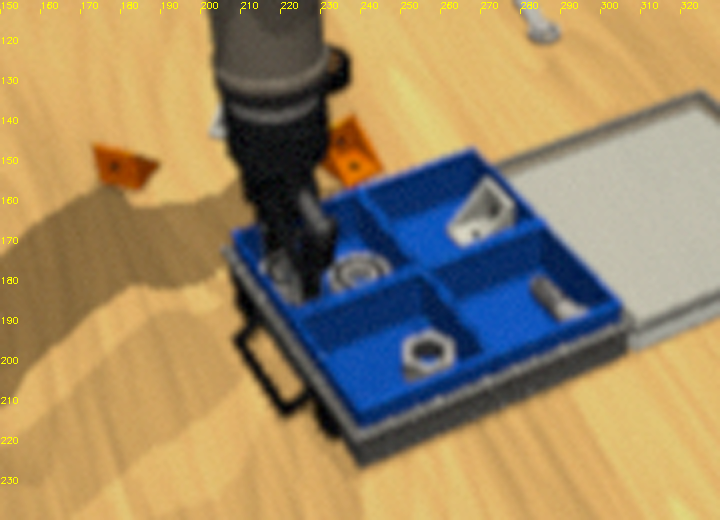

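View pics/w7.png

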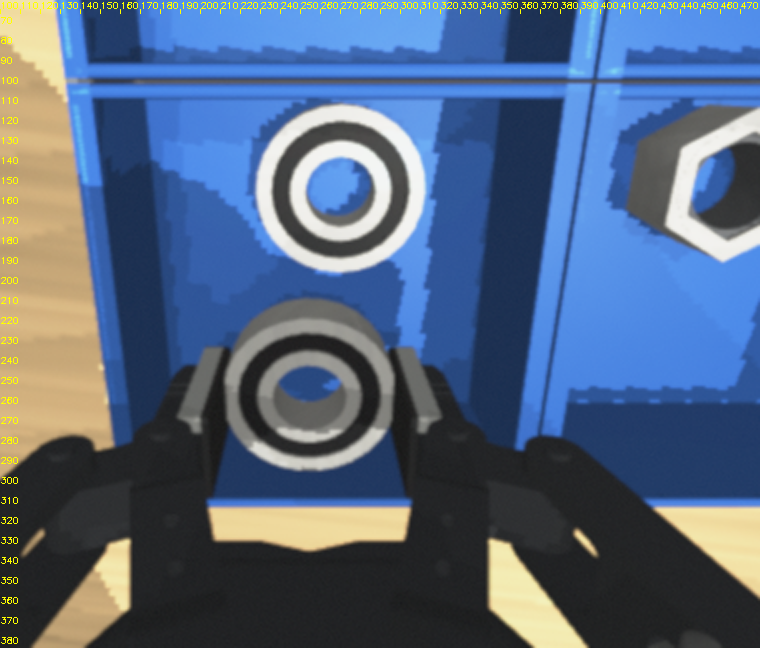

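Request:
{"name": "jog_arm", "arguments": {"dp": [[0,0,0.3],[0,0,0.6],[0,0,0.6],[0,0,0.6],[0,0,0.6]], "angular": [[0,0,0],[0,0,0],[0,0,0],[0,0,0],[0,0,0]], "claw": [30,30,30,55,55]}}

```text
t: 6.8
eef_pos: [0.4211, 0.1371, 0.0146]
tool_rot: [-0.0, 0.998, 0.069, 0.0]
contact_force: [-0.3, -0.1, 0.1]
gripper_width: 0.644
```

Request:
{"name": "jog_arm", "arguments": {"dp": [[0,0,0],[0,0,-1],[0,0,-3],[0,0,-5],[0,0,-6]], "angular": [[0,0,0],[0,0,0],[0,0,0],[0,0,0],[0,0,0]], "claw": [55,55,55,55,55]}}

```text
t: 7.3
eef_pos: [0.4224, 0.1378, 0.1685]
tool_rot: [-0.001, 0.998, 0.069, 0.003]
contact_force: [-0.0, -1.0, -0.6]
gripper_width: 0.645
```

Run:
```python
from h import *
c=read_camera("wrist"); crop(c,0,0,512,384,1,"w8.png",1.0)
plan((.444,.3821,.25),50)
```

```text
t 7.35 pos [0.424  0.1384 0.1709] yaw 7.9 F [0.8 0.5 2.5] w 55.1
dp [ 2.17 -9.55 -3.13] ang [ 0.02 -0.11 -8.42]
```

View pics/w8.png

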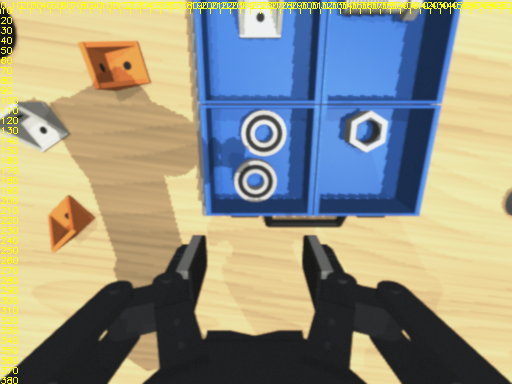

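Request:
{"name": "jog_arm", "arguments": {"dp": [[0.8,-9.3,-2.2],[0.8,-9.3,-2.2],[0.8,-9.3,-2.2],[0.8,-9.3,-2.2],[0.8,-9.3,-2.2]], "angular": [[0,0,0],[0,0,0],[0,0,0],[0,0,0],[0,0,0]], "claw": [60,60,60,60,60]}}

```text
t: 7.85
eef_pos: [0.4079, 0.373, 0.2203]
tool_rot: [-0.001, 0.998, 0.07, 0.0]
contact_force: [-0.1, -0.1, -0.4]
gripper_width: 0.702
```

Run:
```python
from h import *
c=read_camera("wrist"); crop(c,150,60,400,240,3,"w9.png",1.0)
np.save("w9.npy",c,allow_pickle=True)
plan((.444,.3821,.15),8)
```

```text
t 7.9 pos [0.4066 0.3803 0.2221] yaw 8.3 F [0.1 7.5 2.5] w 59.8
dp [1.48 0.17 2.89] ang [-0.09 -0.03  0.07]
```

View pics/w9.png

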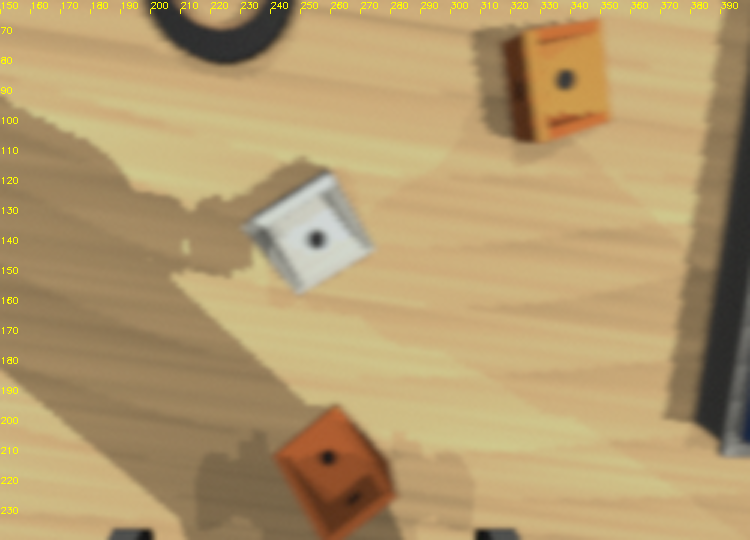

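Run:
```python
from h import *
c=np.load("w9.npy",allow_pickle=True).item()
A,B=[ray(c,u,.04)[:2] for u in [(231.5,134),(259,117)]]
C,D=[ray(c,u,.004)[:2] for u in [(249.5,157.5),(274.5,141.5)]]
print(A,B,C,D,np.linalg.norm(A-B),np.linalg.norm(C-D))
mid=(A+B+C+D)/4; x=(A+B-C-D)/2; print("mid",mid,"len",np.linalg.norm(x),"xdir",np.degrees(np.arctan2(x[1],x[0])))
for a,b in[(B,A),(D,C)]: d=a-b; print(np.degrees(np.arctan2(d[1],d[0])))
print("hole",ray(c,(255.5,139.5),.005))
```

```text
[0.44809311 0.40477964] [0.47162718 0.37572634] [0.41643094 0.37985524] [0.4420691  0.35027023] 0.037389123901105575 0.03914827777133455
mid [0.44455508 0.37765786] len 0.03964250481630363 xdir 39.45228939949378
-50.99146132378494
-49.0880286401684
hole [0.44126055 0.37532497 0.005     ]
```

Request:
{"name": "jog_arm", "arguments": {"dp": [[1.5,0.3,3.6],[1.5,0.3,3.6],[1.5,0.3,3.6],[1.5,0.3,3.6],[1.5,0.3,3.6]], "angular": [[0,0,-1.6],[0,0,-3.2],[0,0,-4.8],[0,0,-6.3],[0,0,-6.3]], "claw": [60,60,60,60,60]}}

```text
t: 8.4
eef_pos: [0.4467, 0.3672, 0.1286]
tool_rot: [-0.0, 0.941, 0.338, -0.001]
contact_force: [0.1, 0.2, -0.6]
gripper_width: 0.702
```

Run:
```python
from h import *
read_camera("wrist")
c=read_camera("wrist"); crop(c,130,80,400,280,3,"w10.png",1.0)
np.save("w10.npy",c,allow_pickle=True)
plan((.4446,.3777,.10),39.7)
```

```text
t 8.5 pos [0.4469 0.3675 0.1294] yaw 39.2 F [1.1 0.3 0.1] w 59.7
dp [ 0.19 -0.37  1.18] ang [-0.   0.  -0.1]
```

View pics/w10.png

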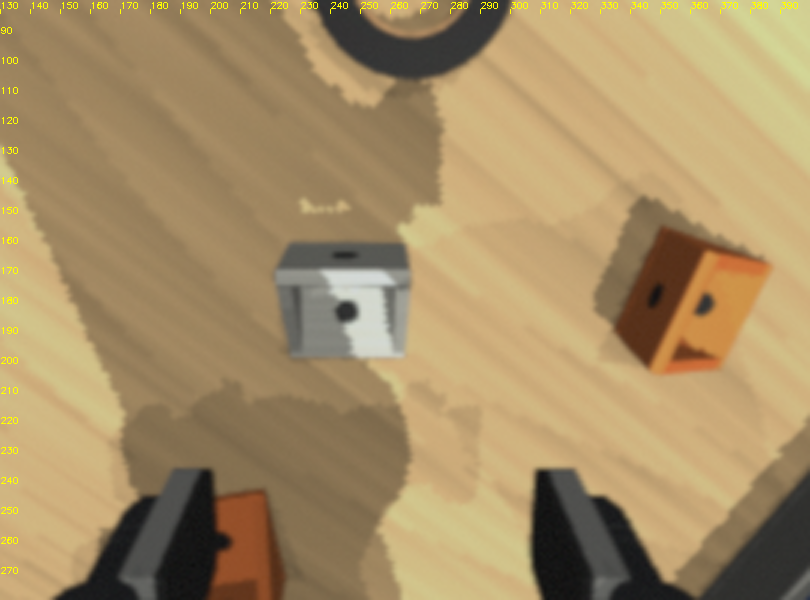

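Run:
```python
from h import *
c=np.load("w10.npy",allow_pickle=True).item()
A,B=[ray(c,u,.04)[:2] for u in [(222,169.5),(266.5,169.5)]]
C,D=[ray(c,u,.003)[:2] for u in [(226.5,199),(265,199)]]
print(np.linalg.norm(A-B),np.linalg.norm(C-D))
mid=(A+B+C+D)/4; x=(A+B-C-D)/2; print("mid",mid,"len",np.linalg.norm(x),"xdir",np.degrees(np.arctan2(x[1],x[0])))
plan((*mid,.05),39.7)
```

```text
0.03894199371135344 0.040471665675648964
mid [0.44372996 0.37541274] len 0.040801812855217556 xdir 39.04776886944913
t 8.5 pos [0.4469 0.3675 0.1294] yaw 39.2 F [1.1 0.3 0.1] w 59.7
dp [ 0.1  -0.32  3.18] ang [-0.   0.  -0.1]
```

Request:
{"name": "jog_arm", "arguments": {"dp": [[0.25,-0.3,1.0],[0.25,-0.3,2.0],[0.25,-0.3,2.8],[0.25,-0.3,2.8],[0.25,-0.3,2.8]], "angular": [[0,0,0],[0,0,0],[0,0,0],[0,0,0],[0,0,0]], "claw": [62,62,62,62,62]}}

```text
t: 9.0
eef_pos: [0.447, 0.3777, 0.0601]
tool_rot: [0.0, 0.942, 0.337, 0.0]
contact_force: [-0.2, -0.1, -0.5]
gripper_width: 0.722
```

Run:
```python
from h import *
c=read_camera("wrist"); crop(c,130,80,400,280,3,"w11.png",1.0)
plan((.4437,.3754,.004),39.3)
```

```text
t 9.05 pos [0.4474 0.3782 0.0607] yaw 39.4 F [0.2 0.5 0.5] w 61.9
dp [-0.19 -0.01  2.27] ang [ 0.   -0.02  0.01]
```

View pics/w11.png

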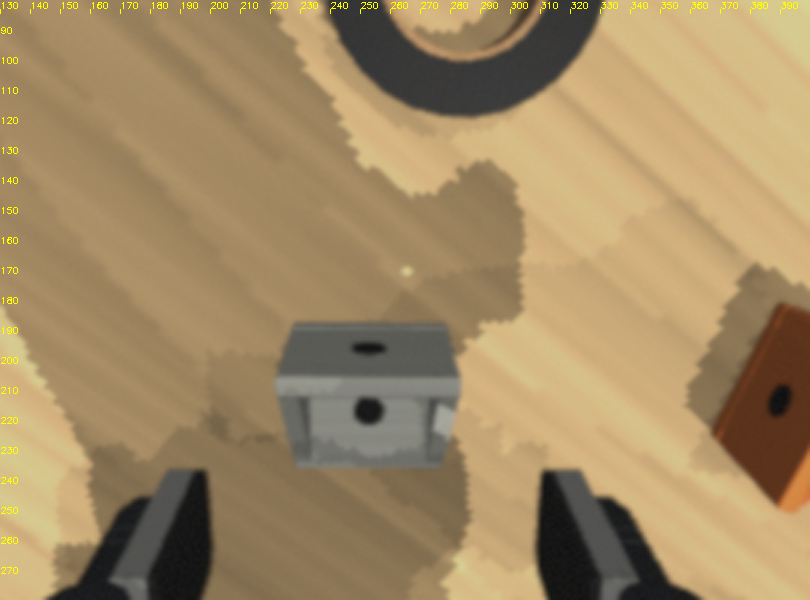

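Request:
{"name": "jog_arm", "arguments": {"dp": [[0,0,0.8],[0,0,1.5],[0,0,2.0],[0,0,2.2],[0,0,2.2]], "angular": [[0,0,0],[0,0,0],[0,0,0],[0,0,0],[0,0,0]], "claw": [62,62,62,62,40], "grip_force": 45}}

```text
t: 9.55
eef_pos: [0.4466, 0.3772, 0.0038]
tool_rot: [0.0, 0.941, 0.337, -0.001]
contact_force: [-0.2, -0.6, -0.8]
gripper_width: 0.572
```

Request:
{"name": "jog_arm", "arguments": {"dp": [[0,0,0],[0,0,0],[0,0,0],[0,0,0],[0,0,0]], "angular": [[0,0,0],[0,0,0],[0,0,0],[0,0,0],[0,0,0]], "claw": [30,30,25,25,25], "grip_force": 45}}

```text
t: 10.05
eef_pos: [0.4471, 0.3776, 0.0048]
tool_rot: [-0.0, 0.941, 0.337, 0.0]
contact_force: [0.2, -0.7, 0.7]
gripper_width: 0.46
```

Request:
{"name": "jog_arm", "arguments": {"dp": [[0,0,-0.5],[0,0,-1.5],[0,0,-3],[0,0,-4.5],[0,0,-6]], "angular": [[0,0,0],[0,0,0],[0,0,0],[0,0,0],[0,0,0]], "claw": [25,25,25,25,25]}}

```text
t: 10.55
eef_pos: [0.4466, 0.3775, 0.1567]
tool_rot: [-0.0, 0.941, 0.337, 0.0]
contact_force: [1.3, -0.4, -1.8]
gripper_width: 0.464
```

Run:
```python
from h import *
c=read_camera("wrist"); crop(c,130,80,400,280,3,"w12.png",1.0)
C=np.array([.5087,.091]); ex=np.array([.990,.141]); ey=np.array([-.141,.990])
p=C+.054*ex+.054*ey-.020*ex; print(p)
plan((*p,.16),8.1)
```

```text
[0.534746 0.149254]
t 10.6 pos [0.4489 0.3804 0.1632] yaw 39.4 F [1.5 1.3 2.4] w 39.0
dp [-3.22  9.32  0.09] ang [-0.03 -0.1   6.27]
```

View pics/w12.png

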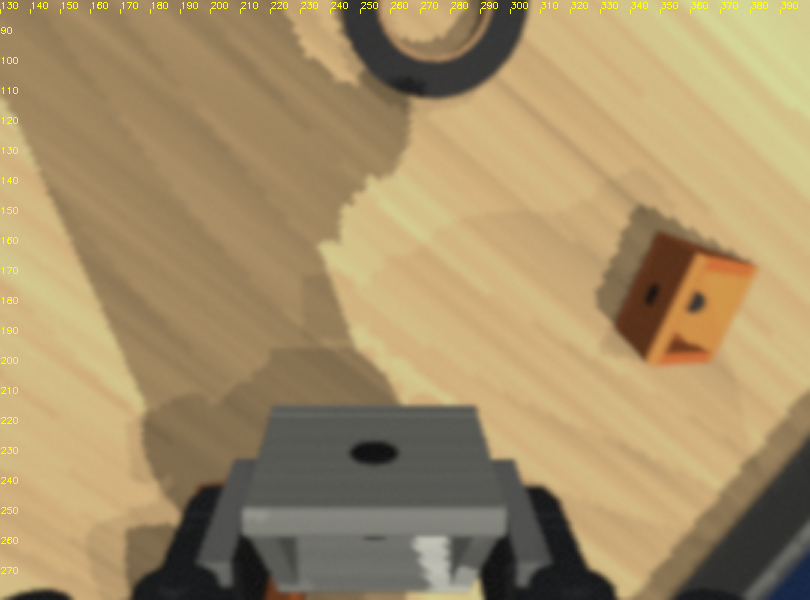

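Request:
{"name": "jog_arm", "arguments": {"dp": [[-3.2,9.3,0.2],[-3.2,9.3,0.2],[-3.2,9.3,0.2],[-3.2,9.3,0.2],[-3.2,9.3,0.2]], "angular": [[0,0,1.6],[0,0,3.2],[0,0,4.8],[0,0,6.3],[0,0,6.3]], "claw": [25,25,25,25,25]}}

```text
t: 11.1
eef_pos: [0.5333, 0.1448, 0.1503]
tool_rot: [0.0, 0.998, 0.067, 0.001]
contact_force: [-0.1, 0.5, -0.6]
gripper_width: 0.458
```

Run:
```python
from h import *
plan((.5347,.1493,.10),8.1)
```

```text
t 11.1 pos [0.5333 0.1448 0.1503] yaw 7.7 F [-0.1  0.5 -0.6] w 39.1
dp [ 0.08 -0.17  2.01] ang [ 0.01 -0.01 -0.08]
```

Request:
{"name": "jog_arm", "arguments": {"dp": [[0.08,-0.15,1],[0.08,-0.15,2],[0.08,-0.15,3],[0.08,-0.15,3],[0.08,-0.15,3]], "angular": [[0,0,0],[0,0,0],[0,0,0],[0,0,0],[0,0,0]], "claw": [25,25,25,25,25]}}

```text
t: 11.6
eef_pos: [0.5342, 0.1514, 0.0751]
tool_rot: [-0.0, 0.998, 0.069, -0.0]
contact_force: [0.4, 0.3, -0.5]
gripper_width: 0.455
```

Run:
```python
from h import *
c=read_camera("wrist"); crop(c,100,60,480,384,2,"w13.png",1.0)
plan((.5347,.1493,.016),8.1)
```

```text
t 11.65 pos [0.5348 0.1517 0.0758] yaw 7.9 F [-0.8  0.5 -0.5] w 38.9
dp [-0.02  0.09  2.39] ang [-0.   -0.02 -0.03]
```

View pics/w13.png

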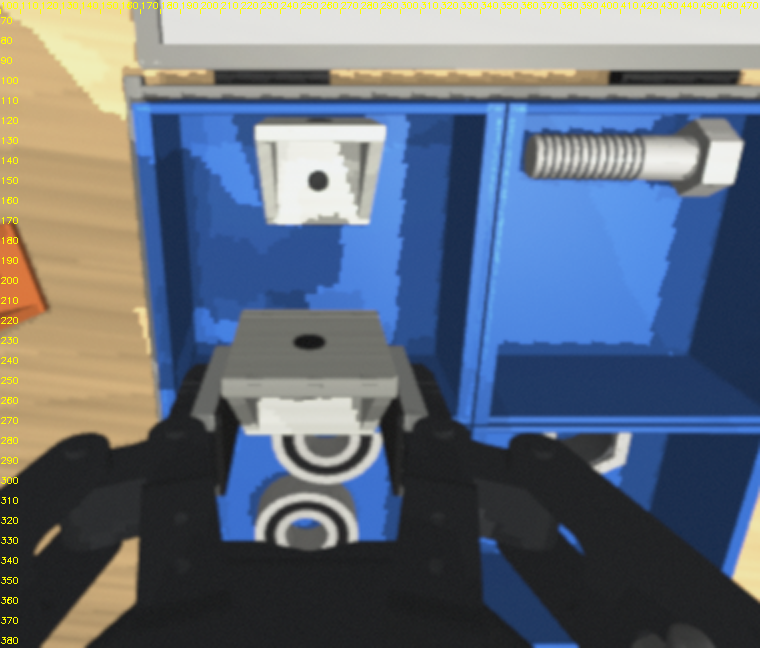

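Request:
{"name": "jog_arm", "arguments": {"dp": [[0,0.1,0.8],[0,0.1,1.5],[0,0.1,2.0],[0,0.1,2.35],[0,0.1,2.35]], "angular": [[0,0,0],[0,0,0],[0,0,0],[0,0,0],[0,0,0]], "claw": [25,25,25,25,25]}}

```text
t: 12.15
eef_pos: [0.5344, 0.1487, 0.0154]
tool_rot: [0.0, 0.998, 0.069, -0.0]
contact_force: [0.5, 0.1, -1.5]
gripper_width: 0.461
```

Request:
{"name": "jog_arm", "arguments": {"dp": [[0,0,0],[0,0,0.05],[0,0,0.05],[0,0,0],[0,0,-1]], "angular": [[0,0,0],[0,0,0],[0,0,0],[0,0,0],[0,0,0]], "claw": [25,48,48,48,48]}}

```text
t: 12.65
eef_pos: [0.5327, 0.1479, 0.039]
tool_rot: [0.001, 0.998, 0.069, -0.002]
contact_force: [-0.3, 0.6, 0.7]
gripper_width: 0.562
```

Request:
{"name": "jog_arm", "arguments": {"dp": [[0,0,-1],[0,0,-2.5],[0,0,-4],[0,0,-6],[0,0,-7]], "angular": [[0,0,0],[0,0,0],[0,0,0],[0,0,0],[0,0,0]], "claw": [48,48,48,48,48]}}

```text
t: 13.15
eef_pos: [0.536, 0.1495, 0.2204]
tool_rot: [-0.001, 0.998, 0.069, 0.003]
contact_force: [1.3, 0.4, 0.2]
gripper_width: 0.562
```

Run:
```python
from h import *
c=read_camera("wrist"); crop(c,100,0,480,300,2,"w14.png",1.0)
plan((.54,-.21,.2),14)
```

```text
t 13.2 pos [0.5376 0.1501 0.2233] yaw 7.9 F [0.5 0.  1.9] w 48.1
dp [-1.9  14.28  0.89] ang [-0.01 -0.12 -1.22]
```

View pics/w14.png

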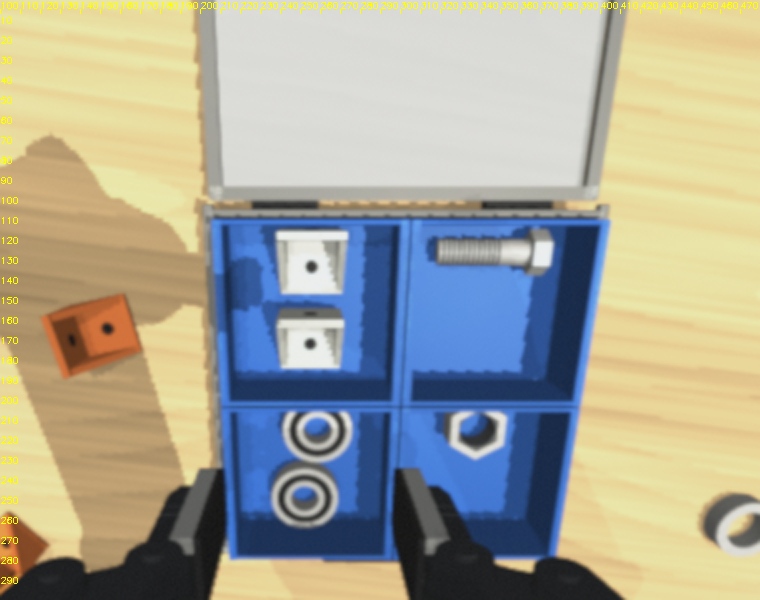

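Request:
{"name": "jog_arm", "arguments": {"dp": [[-1.2,14.2,0.9],[-1.2,14.2,0.9],[-1.2,14.2,0.9],[-1.2,14.2,0.9],[-1.2,14.2,0.9]], "angular": [[0,0,0.9],[0,0,1.8],[0,0,2.7],[0,0,3.6],[0,0,3.6]], "claw": [60,60,60,60,60]}}

```text
t: 13.7
eef_pos: [0.5478, -0.1024, 0.2001]
tool_rot: [0.0, 0.996, -0.089, 0.0]
contact_force: [0.6, 0.4, 0.4]
gripper_width: 0.702
```

Run:
```python
from h import *
plan((.54,-.21,.13),-10)
```

```text
t 13.7 pos [ 0.5478 -0.1024  0.2001] yaw -10.2 F [0.6 0.4 0.4] w 60.0
dp [0.45 4.29 2.81] ang [ 0.   -0.01 -0.04]
```

Request:
{"name": "jog_arm", "arguments": {"dp": [[0.4,2,1.2],[0.4,3.5,2.2],[0.4,4.2,2.8],[0.4,4.2,2.8],[0.4,4.2,2.8]], "angular": [[0,0,0],[0,0,0],[0,0,0],[0,0,0],[0,0,0]], "claw": [60,60,60,60,60]}}

```text
t: 14.2
eef_pos: [0.5394, -0.2052, 0.1298]
tool_rot: [-0.0, 0.996, -0.088, -0.0]
contact_force: [0.5, 0.2, 0.6]
gripper_width: 0.696
```

Run:
```python
from h import *
read_camera("wrist");c=read_camera("wrist"); crop(c,130,40,400,240,3,"w15.png",1.0)
np.save("w15.npy",c,allow_pickle=True)
plan((.5505,-.208,.05),-10)
```

```text
t 14.3 pos [ 0.5407 -0.2039  0.131 ] yaw -9.9 F [-0.2  0.8 -0.4] w 59.8
dp [0.41 0.1  3.24] ang [-0.01 -0.02  0.01]
```

View pics/w15.png

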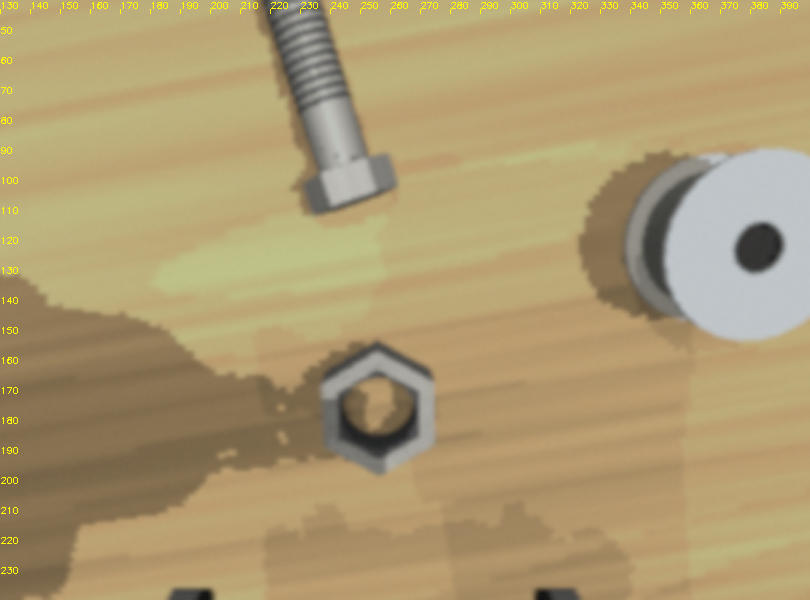

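Run:
```python
from h import *
c=np.load("w15.npy",allow_pickle=True).item()
p=ray(c,(256,178),.02); print(p)
print("bolt head end",ray(c,(246,104),.012),"shank near head",ray(c,(244.5,85),.014),"tip dir",ray(c,(229,45),.014))
plan((*p[:2],.05),-10)
```

```text
[ 0.55004151 -0.20881165  0.02      ]
bolt head end [ 0.61861743 -0.21141544  0.012     ] shank near head [ 0.63469008 -0.21308771  0.014     ] tip dir [ 0.66829422 -0.2058924   0.014     ]
t 14.3 pos [ 0.5407 -0.2039  0.131 ] yaw -9.9 F [-0.2  0.8 -0.4] w 59.8
dp [0.4  0.13 3.24] ang [-0.01 -0.02  0.01]
```

Request:
{"name": "jog_arm", "arguments": {"dp": [[0.4,0.1,1.2],[0.4,0.1,2.4],[0.4,0.1,3.2],[0.4,0.1,3.2],[0.4,0.1,3.2]], "angular": [[0,0,0],[0,0,0],[0,0,0],[0,0,0],[0,0,0]], "claw": [60,60,60,60,60]}}

```text
t: 14.8
eef_pos: [0.55, -0.2087, 0.0511]
tool_rot: [-0.0, 0.996, -0.087, 0.001]
contact_force: [0.5, 0.3, 0.4]
gripper_width: 0.702
```

Run:
```python
from h import *
c=read_camera("wrist"); crop(c,130,140,400,300,3,"w16.png",1.0)
plan((.55,-.2085,.002),-10)
```

```text
t 14.85 pos [ 0.5505 -0.2091  0.0517] yaw -10.0 F [ 0.1 -0.1 -0.3] w 60.3
dp [-0.03 -0.02  1.99] ang [-0.   -0.03  0.  ]
```

View pics/w16.png

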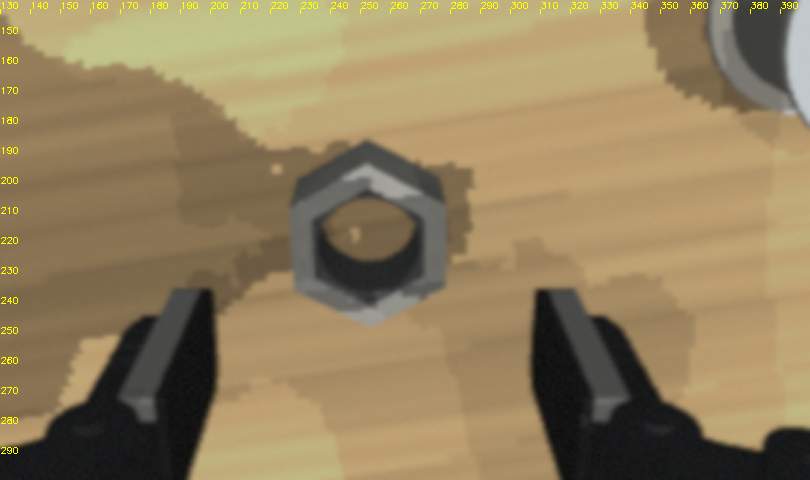

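Aligned with the flats (nut spans columns 227–278, fingers symmetric). Grasp.

Request:
{"name": "jog_arm", "arguments": {"dp": [[0,0,0.8],[0,0,1.4],[0,0,1.8],[0,0,1.95],[0,0,1.95]], "angular": [[0,0,0],[0,0,0],[0,0,0],[0,0,0],[0,0,0]], "claw": [60,60,60,60,35], "grip_force": 50}}

```text
t: 15.35
eef_pos: [0.5488, -0.2097, 0.001]
tool_rot: [-0.0, 0.996, -0.088, -0.0]
contact_force: [-0.1, -0.8, 0.3]
gripper_width: 0.547
```

Request:
{"name": "jog_arm", "arguments": {"dp": [[0,0,0],[0,0,0],[0,0,0],[0,0,0],[0,0,0]], "angular": [[0,0,0],[0,0,0],[0,0,0],[0,0,0],[0,0,0]], "claw": [20,20,20,20,20], "grip_force": 50}}

```text
t: 15.85
eef_pos: [0.5494, -0.21, 0.0018]
tool_rot: [0.0, 0.996, -0.088, 0.001]
contact_force: [-1.2, 0.4, 5.8]
gripper_width: 0.413
```

Request:
{"name": "jog_arm", "arguments": {"dp": [[0,0,-0.5],[0,0,-1.5],[0,0,-3],[0,0,-4.5],[0,0,-6]], "angular": [[0,0,0],[0,0,0],[0,0,0],[0,0,0],[0,0,0]], "claw": [20,20,20,20,20]}}

```text
t: 16.35
eef_pos: [0.5483, -0.2097, 0.153]
tool_rot: [-0.0, 0.996, -0.088, -0.0]
contact_force: [0.4, -0.8, -1.0]
gripper_width: 0.407
```

Run:
```python
from h import *
c=read_camera("wrist"); crop(c,0,0,512,384,1,"w17.png",1.0)
C=np.array([.5087,.091]); ex=np.array([.990,.141]); ey=np.array([-.141,.990])
p=C-.054*ex-.054*ey-.023*ex; print(p)
plan((*p,.16),8.1)
```

```text
[0.440084 0.026683]
t 16.4 pos [ 0.552  -0.2107  0.1596] yaw -10.1 F [ 1.5 -1.   4.3] w 34.8
dp [-6.07 -8.56 -0.08] ang [ 0.03 -0.1  -3.64]
```

View pics/w17.png

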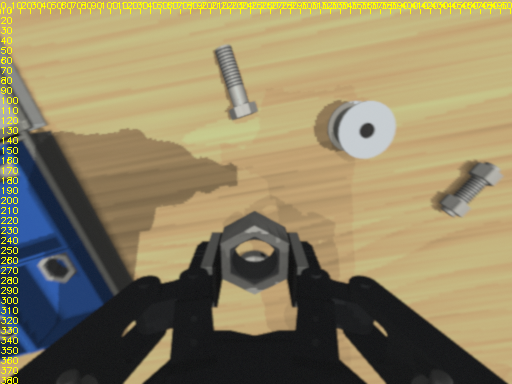

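Nut is held. Carry to the nut box.

Request:
{"name": "jog_arm", "arguments": {"dp": [[-6,-8.5,0],[-6,-8.5,0],[-6,-8.5,0],[-6,-8.5,0],[-6,-8.5,0]], "angular": [[0,0,-0.9],[0,0,-1.8],[0,0,-2.7],[0,0,-3.6],[0,0,-3.6]], "claw": [20,20,20,20,20]}}

```text
t: 16.9
eef_pos: [0.4413, 0.0178, 0.1516]
tool_rot: [0.0, 0.998, 0.07, 0.0]
contact_force: [0.4, 1.1, -1.3]
gripper_width: 0.404
```

Run:
```python
from h import *
plan((.4401,.0267,.08),8.1)
```

```text
t 16.9 pos [0.4413 0.0178 0.1516] yaw 8.0 F [ 0.4  1.1 -1.3] w 34.5
dp [ 0.   -0.36  2.86] ang [ 0.01 -0.   -0.01]
```

Request:
{"name": "jog_arm", "arguments": {"dp": [[0,-0.25,1],[0,-0.25,2],[0,-0.25,2.9],[0,-0.25,2.9],[0,-0.25,2.9]], "angular": [[0,0,0],[0,0,0],[0,0,0],[0,0,0],[0,0,0]], "claw": [20,20,20,20,20]}}

```text
t: 17.4
eef_pos: [0.4417, 0.0227, 0.0791]
tool_rot: [0.0, 0.998, 0.069, -0.0]
contact_force: [1.0, 1.3, -1.1]
gripper_width: 0.411
```

Run:
```python
from h import *
c=read_camera("wrist"); crop(c,100,60,480,384,2,"w18.png",1.0)
plan((.4401,.0267,.014),8.1)
```

```text
t 17.45 pos [0.4424 0.0227 0.0796] yaw 7.9 F [-1.  -0.1 -1.6] w 35.1
dp [-0.07 -0.17  2.62] ang [ 0.   -0.01 -0.04]
```

View pics/w18.png

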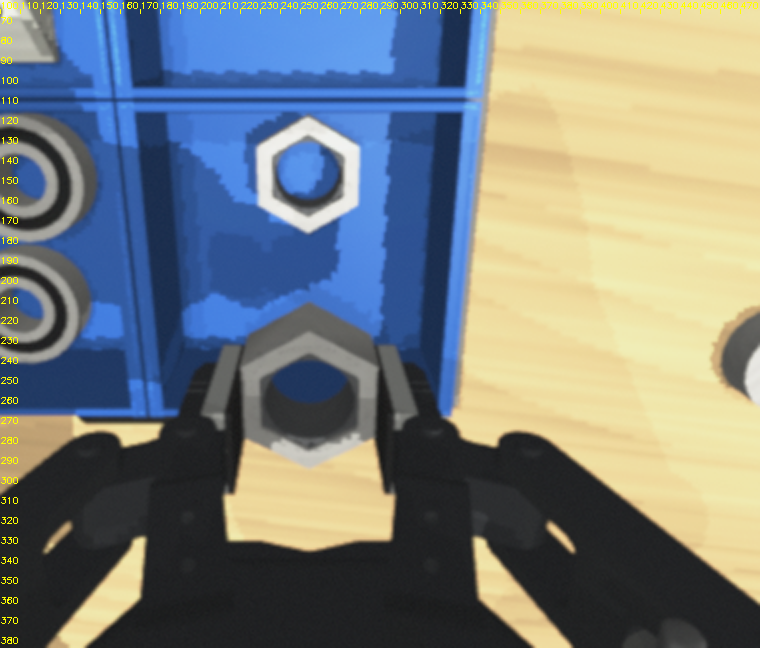

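Request:
{"name": "jog_arm", "arguments": {"dp": [[0,-0.1,0.8],[0,-0.1,1.5],[0,-0.1,2.1],[0,-0.1,2.6],[0,-0.1,2.6]], "angular": [[0,0,0],[0,0,0],[0,0,0],[0,0,0],[0,0,0]], "claw": [20,20,20,20,20]}}

```text
t: 17.95
eef_pos: [0.4414, 0.025, 0.0134]
tool_rot: [0.0, 0.998, 0.069, -0.0]
contact_force: [-0.8, 0.0, -0.2]
gripper_width: 0.406
```

Request:
{"name": "jog_arm", "arguments": {"dp": [[0,0,0],[0,0,0],[0,0,0],[0,0,0],[0,0,-1]], "angular": [[0,0,0],[0,0,0],[0,0,0],[0,0,0],[0,0,0]], "claw": [20,46,46,46,46]}}

```text
t: 18.45
eef_pos: [0.4398, 0.025, 0.0375]
tool_rot: [0.0, 0.998, 0.069, -0.002]
contact_force: [0.4, 0.9, 0.7]
gripper_width: 0.536
```

Request:
{"name": "jog_arm", "arguments": {"dp": [[0,0,-1],[0,0,-2.5],[0,0,-4],[0,0,-6],[0,0,-7]], "angular": [[0,0,0],[0,0,0],[0,0,0],[0,0,0],[0,0,0]], "claw": [46,46,46,46,46]}}

```text
t: 18.95
eef_pos: [0.4429, 0.0256, 0.2178]
tool_rot: [0.0, 0.998, 0.069, 0.003]
contact_force: [0.5, -0.1, -0.7]
gripper_width: 0.538
```

Run:
```python
from h import *
c=read_camera("wrist"); crop(c,100,0,480,300,2,"w19.png",1.0)
plan((.63,-.21,.2),8)
```

```text
t 19.0 pos [0.4446 0.0258 0.2203] yaw 7.9 F [1.5 0.5 2.2] w 46.0
dp [ 6.04 10.36  0.88] ang [ 0.01 -0.11 -0.02]
```

View pics/w19.png

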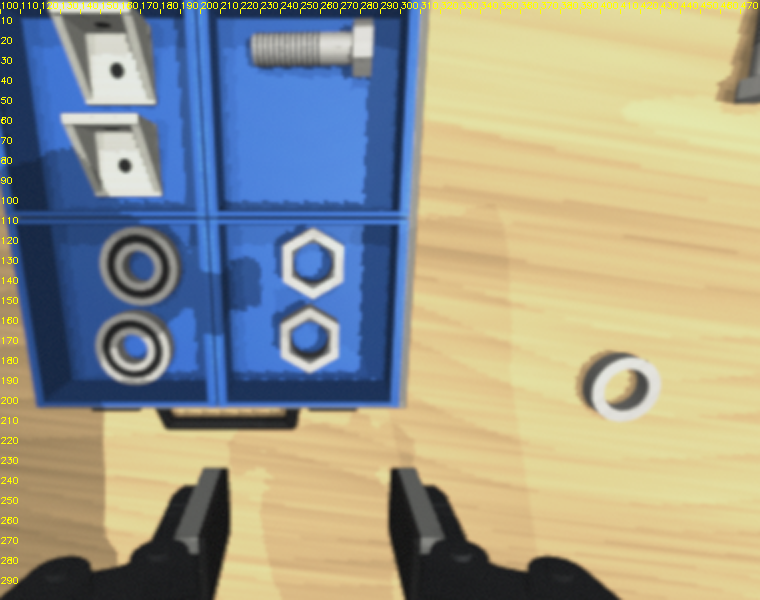

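Request:
{"name": "jog_arm", "arguments": {"dp": [[6.3,10.3,1.5],[6.3,10.3,1.5],[6.3,10.3,1.5],[6.3,10.3,1.5],[6.3,10.3,1.5]], "angular": [[0,0,0],[0,0,0],[0,0,0],[0,0,0],[0,0,0]], "claw": [46,46,46,46,46]}}

```text
t: 19.5
eef_pos: [0.5997, -0.1683, 0.1825]
tool_rot: [0.0, 0.998, 0.069, -0.0]
contact_force: [1.1, 1.2, -0.5]
gripper_width: 0.538
```

Run:
```python
from h import *
plan((.635,-.208,.14),8)
```

```text
t 19.5 pos [ 0.5997 -0.1683  0.1825] yaw 7.9 F [ 1.1  1.2 -0.5] w 45.9
dp [1.18 1.77 1.7 ] ang [ 0.    0.   -0.02]
```

Request:
{"name": "jog_arm", "arguments": {"dp": [[0.9,1.3,1.6],[0.9,1.3,1.6],[0.9,1.3,1.6],[0.9,1.3,1.6],[0.9,1.3,1.6]], "angular": [[0,0,0],[0,0,0],[0,0,0],[0,0,0],[0,0,0]], "claw": [46,46,46,46,46]}}

```text
t: 20.0
eef_pos: [0.626, -0.1942, 0.1446]
tool_rot: [0.0, 0.998, 0.07, 0.001]
contact_force: [-0.2, 0.1, -0.3]
gripper_width: 0.537
```

Run:
```python
from h import *
read_camera("wrist");c=read_camera("wrist"); crop(c,130,80,400,280,3,"w20.png",1.0)
np.save("w20.npy",c,allow_pickle=True)
plan((.645,-.208,.05),8)
```

```text
t 20.1 pos [ 0.626  -0.1946  0.1445] yaw 8.0 F [0.6 0.6 0.2] w 46.0
dp [0.67 0.63 3.78] ang [ 0.01 -0.02  0.  ]
```

View pics/w20.png

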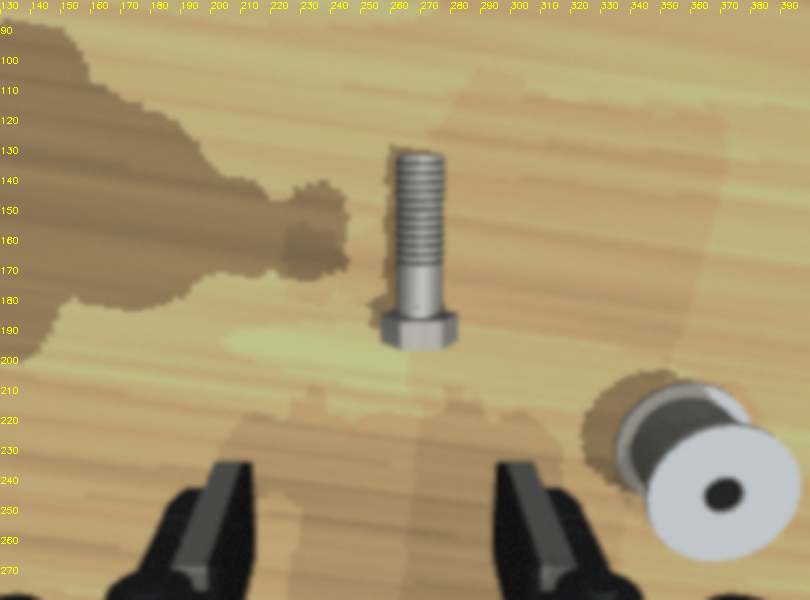

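Run:
```python
from h import *
c=np.load("w20.npy",allow_pickle=True).item()
H=ray(c,(269.5,196.5),.014)[:2]; T=ray(c,(270.2,131),.010)[:2]
d=T-H; print(H,T,np.linalg.norm(d),np.degrees(np.arctan2(d[1],d[0])))
m=(H+T)/2-.005*d/np.linalg.norm(d); print(m)
plan((*m,.05),8)
```

```text
[ 0.61295648 -0.21379446] [ 0.68030892 -0.2039275 ] 0.06807134953763803 8.334403770686032
[ 0.6416855  -0.20958573]
t 20.1 pos [ 0.626  -0.1946  0.1445] yaw 8.0 F [0.6 0.6 0.2] w 46.0
dp [0.53 0.68 3.78] ang [ 0.01 -0.02  0.  ]
```

Request:
{"name": "jog_arm", "arguments": {"dp": [[0.55,0.65,1.4],[0.55,0.65,2.8],[0.55,0.65,3.7],[0.55,0.65,3.7],[0.55,0.65,3.7]], "angular": [[0,0,0],[0,0,0],[0,0,0],[0,0,0],[0,0,0]], "claw": [46,46,46,46,46]}}

```text
t: 20.6
eef_pos: [0.642, -0.2095, 0.0515]
tool_rot: [0.0, 0.998, 0.069, 0.0]
contact_force: [0.6, -0.2, 0.8]
gripper_width: 0.538
```

Run:
```python
from h import *
c=read_camera("wrist"); crop(c,130,130,400,300,3,"w21.png",1.0)
plan((.6417,-.2096,.003),8)
```

```text
t 20.65 pos [ 0.6427 -0.2097  0.0524] yaw 7.9 F [ 0.4  0.3 -0. ] w 45.6
dp [-0.04 -0.01  1.98] ang [ 0.01 -0.03 -0.01]
```

View pics/w21.png

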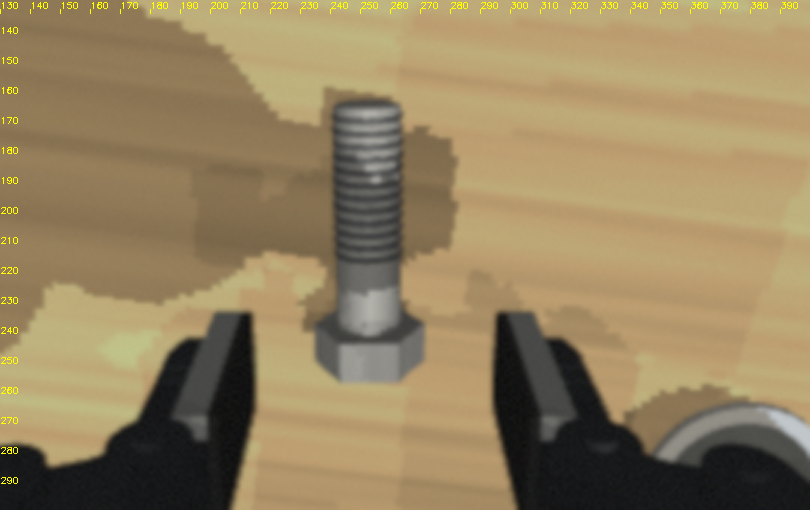

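Request:
{"name": "jog_arm", "arguments": {"dp": [[0,0,0.8],[0,0,1.4],[0,0,1.8],[0,0,2.0],[0,0,2.0]], "angular": [[0,0,0],[0,0,0],[0,0,0],[0,0,0],[0,0,0]], "claw": [46,46,46,46,30], "grip_force": 55}}

```text
t: 21.15
eef_pos: [0.6413, -0.2098, -0.0]
tool_rot: [-0.0, 0.998, 0.069, -0.0]
contact_force: [0.3, -0.5, -0.1]
gripper_width: 0.385
```

Request:
{"name": "jog_arm", "arguments": {"dp": [[0,0,0],[0,0,0],[0,0,0],[0,0,0],[0,0,0]], "angular": [[0,0,0],[0,0,0],[0,0,0],[0,0,0],[0,0,0]], "claw": [8,8,8,8,8], "grip_force": 55}}

```text
t: 21.65
eef_pos: [0.6421, -0.2099, 0.0011]
tool_rot: [0.0, 0.998, 0.069, 0.001]
contact_force: [1.3, 0.8, 4.0]
gripper_width: 0.162
```

Request:
{"name": "jog_arm", "arguments": {"dp": [[0,0,-0.5],[0,0,-1.5],[0,0,-3],[0,0,-4.5],[0,0,-6]], "angular": [[0,0,0],[0,0,0],[0,0,0],[0,0,0],[0,0,0]], "claw": [8,8,8,8,8]}}

```text
t: 22.15
eef_pos: [0.641, -0.2099, 0.1523]
tool_rot: [-0.0, 0.998, 0.069, -0.0]
contact_force: [1.0, -0.5, -0.7]
gripper_width: 0.162
```

Run:
```python
from h import *
c=read_camera("wrist"); crop(c,0,0,512,384,1,"w22.png",1.0)
C=np.array([.5087,.091]); ex=np.array([.990,.141]); ey=np.array([-.141,.990])
p=C+.054*ex-.054*ey-.018*ex; print(p)
plan((*p,.17),98.1)
```

```text
[0.551954 0.042616]
t 22.2 pos [ 0.6448 -0.2107  0.1597] yaw 7.9 F [ 2.5 -0.6  4.4] w 14.1
dp [ -2.28 -10.55  -0.47] ang [  0.11  -0.04 -18.04]
```

View pics/w22.png

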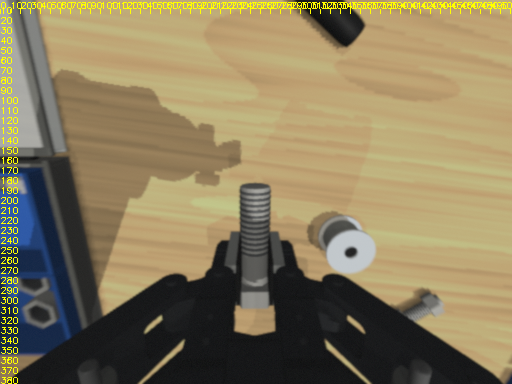

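Request:
{"name": "jog_arm", "arguments": {"dp": [[-0.3,-2,-0.5],[-0.7,-4,-0.5],[-1.1,-6,-0.5],[-1.5,-8,-0.5],[-2.3,-10.5,-0.5]], "angular": [[0,0,-1.6],[0,0,-3.2],[0,0,-4.8],[0,0,-6.4],[0,0,-8]], "claw": [8,8,8,8,8]}}

```text
t: 22.7
eef_pos: [0.5565, 0.0253, 0.1635]
tool_rot: [0.0, 0.913, 0.409, 0.0]
contact_force: [0.8, 1.5, -0.8]
gripper_width: 0.164
```

Run:
```python
from h import *
plan((.552,.0426,.17),98.1); print(get_obs()["q"].round(2))
```

```text
t 22.7 pos [0.5565 0.0253 0.1635] yaw 48.3 F [ 0.8  1.5 -0.8] w 14.0
dp [ 0.4  -0.59 -0.26] ang [ 0.01 -0.   -9.97]
[ 0.28  0.42 -0.55  1.88  0.27  0.92 -1.13]
```

Request:
{"name": "jog_arm", "arguments": {"dp": [[0.2,-0.4,-0.2],[0.2,-0.4,-0.2],[0.2,-0.4,-0.2],[0.2,-0.4,-0.2],[0.2,-0.4,-0.2]], "angular": [[0,0,-1.6],[0,0,-3.2],[0,0,-4.8],[0,0,-6.4],[0,0,-8]], "claw": [8,8,8,8,8]}}

```text
t: 23.2
eef_pos: [0.5528, 0.0336, 0.1682]
tool_rot: [0.0, 0.718, 0.696, -0.0]
contact_force: [0.3, -0.2, -1.6]
gripper_width: 0.158
```

Run:
```python
from h import *
plan((.552,.0426,.09),98.1)
```

```text
t 23.2 pos [0.5528 0.0336 0.1682] yaw 88.3 F [ 0.3 -0.2 -1.6] w 13.5
dp [ 0.36 -0.04  3.13] ang [-0.    0.01 -1.97]
```

Request:
{"name": "jog_arm", "arguments": {"dp": [[0.2,0,1],[0.2,0,2],[0.2,0,3],[0.2,0,3.1],[0.2,0,3.1]], "angular": [[0,0,-1.2],[0,0,-2],[0,0,-2],[0,0,-2],[0,0,-2]], "claw": [8,8,8,8,8]}}

```text
t: 23.7
eef_pos: [0.553, 0.0388, 0.0905]
tool_rot: [-0.0, 0.657, 0.754, -0.0]
contact_force: [0.0, -0.2, -1.0]
gripper_width: 0.161
```

Run:
```python
from h import *
c=read_camera("wrist"); crop(c,80,60,450,360,2,"w23.png",1.0)
plan((.5527,.0377,.02),98.1)
```

```text
t 23.75 pos [0.5537 0.039  0.0914] yaw 97.9 F [1.2 0.7 0.2] w 13.9
dp [-0.05 -0.05  2.85] ang [ 0.01  0.   -0.04]
```

View pics/w23.png

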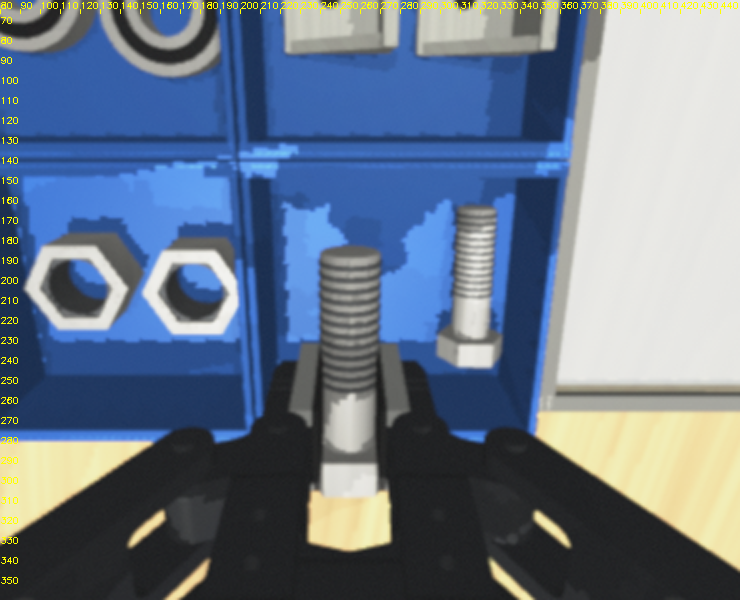

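Request:
{"name": "jog_arm", "arguments": {"dp": [[0,0,0.8],[0,0,1.5],[0,0,2.1],[0,0,2.7],[0,0,3.0]], "angular": [[0,0,0],[0,0,0],[0,0,0],[0,0,0],[0,0,0]], "claw": [8,8,8,8,8]}}

```text
t: 24.25
eef_pos: [0.5526, 0.0388, 0.0139]
tool_rot: [-0.001, 0.656, 0.754, -0.001]
contact_force: [-0.2, -0.2, -2.0]
gripper_width: 0.162
```

Request:
{"name": "jog_arm", "arguments": {"dp": [[0,0,0],[0,0,0],[0,0,0],[0,0,0],[0,0,-1]], "angular": [[0,0,0],[0,0,0],[0,0,0],[0,0,0],[0,0,0]], "claw": [8,28,28,28,28]}}

```text
t: 24.75
eef_pos: [0.5515, 0.0384, 0.0389]
tool_rot: [-0.001, 0.657, 0.754, -0.002]
contact_force: [0.4, -1.6, 0.4]
gripper_width: 0.33
```

Request:
{"name": "jog_arm", "arguments": {"dp": [[0,0,-1],[0,0,-2.5],[0,0,-4],[0,0,-6],[0,0,-7]], "angular": [[0,0,0],[0,0,0],[0,0,0],[0,0,0],[0,0,0]], "claw": [28,28,28,28,28]}}

```text
t: 25.25
eef_pos: [0.5548, 0.0397, 0.22]
tool_rot: [0.002, 0.656, 0.754, 0.002]
contact_force: [0.5, -0.2, 0.0]
gripper_width: 0.329
```

Run:
```python
from h import *
c=read_camera("wrist"); crop(c,80,0,450,300,2,"w24.png",1.0)
plan((.5527,.0377,.02),98.1)
```

```text
t 25.3 pos [0.5564 0.0401 0.2229] yaw 97.9 F [ 1.6 -0.1  2.2] w 27.8
dp [-0.07 -0.24  8.11] ang [ 0.11  0.01 -0.03]
```

View pics/w24.png

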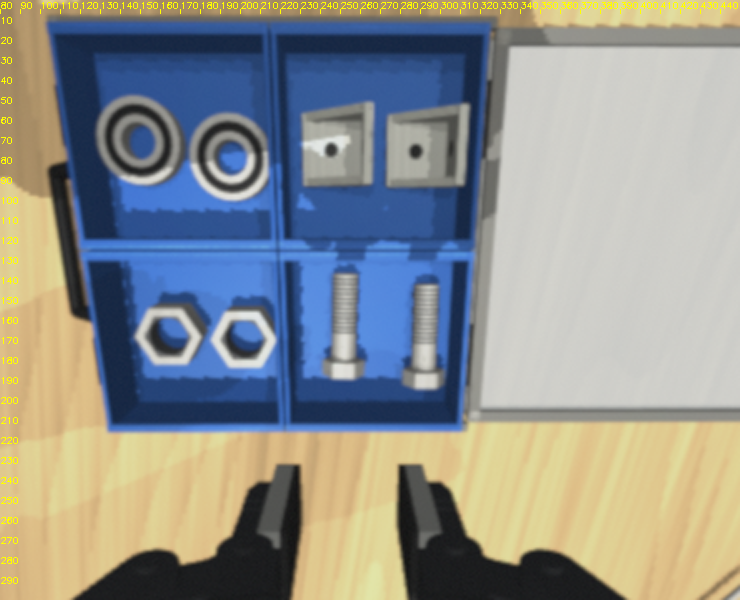

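Request:
{"name": "jog_arm", "arguments": {"dp": [[0,0,0],[0,0,0],[0,0,0],[0,0,0],[0,0,0]], "angular": [[0,0,0],[0,0,0],[0,0,0],[0,0,0],[0,0,0]], "claw": [28,28,28,28,28]}}

```text
t: 25.8
eef_pos: [0.5528, 0.039, 0.2145]
tool_rot: [-0.001, 0.656, 0.754, -0.0]
contact_force: [0.3, -0.4, 0.7]
gripper_width: 0.33
```

Run:
```python
from h import *
c=read_camera("top"); crop(c,165,130,415,235,3,"t9.png")
c=read_camera("side"); crop(c,150,110,350,260,4,"s9.png")
```

```text
(no output)
```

View pics/t9.png

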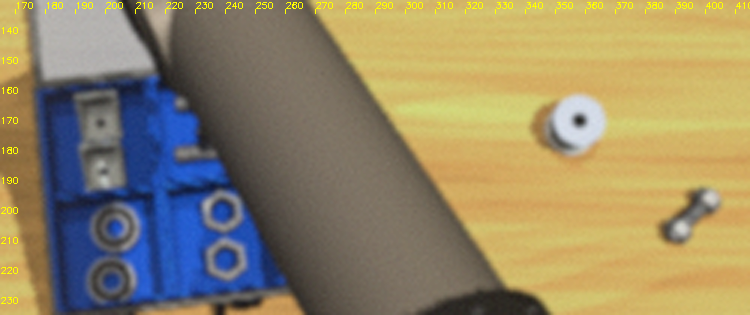

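View pics/s9.png

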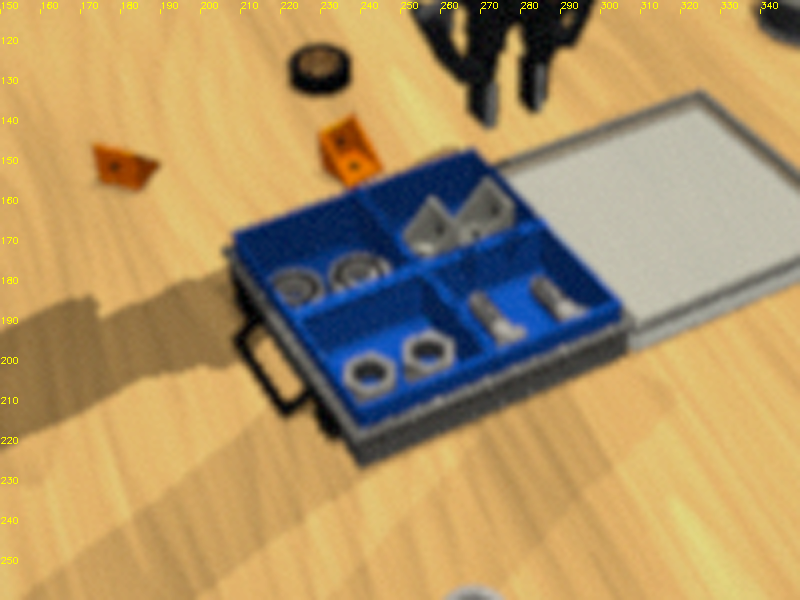

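```bash
python3 -c "
from station import *
print(hand_in())"
```

```text
the job is handed in; nothing more can be done
None
```

I put the bearing, bracket, nut and bolt one after another into the blue boxes that already held one of their kind, and handed the job in at about 26 s of the 110 s allowed. No verdict was given.

- **Placed parts:** the last wrist and side pictures show all four lying in the right boxes next to their twins. The bearing and nut are flat, the bracket is on its plate, the bolt is level along its box, and the gripper is clear above.
- **Look-alikes:** the stud appears in its starting place in the top view. The collar was hidden behind the arm there, and the side picture showed only its upper edge. That edge matched its starting position, so the collar was checked less fully than the stud.
- **Disagreement:** for the loose parts, the top camera and the wrist camera differed by up to about 7 mm sideways. I used the wrist camera, and the fingers closed centred on every part.

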